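Close the open jar, turn it to the front of the parts carousel and hold it there

TASK

One jar on the parts carousel is open and has no label yet: first close it with the one lid, of the three on the bench, that fits it, so that the lid sits level and fully down. Then turn the carousel until that closed jar faces front, in line with the pointer of the base, and keep a firm grip on the carousel itself (not on the loose lid) so that it stays still while I stick the label on: finish while still holding it. Leave the other two lids, the label roll and the carton where they are.

Things in the scene. Friction and masses are not known exactly. Their poses are not given: they have to be found in the camera images.
- base: Fixed dark steel foot of the carousel, 230 mm across. Origin: on the turning axis, at bench height; z up. Its +x axis is the FRONT: along it a flat tongue 30 mm wide reaches 190 mm out from the axis and carries a small upright steel cone (the pointer, top 34 mm above the bench) 178 mm from the axis.
- front (a point): Fixed point of the base on its front line, 100 mm from the turning axis and 30 mm above the bench (the top of the turntable disc): the centre of the jar belongs over this point when it faces front.
- turntable: Turning part: aluminium disc 290 mm across, top 30 mm above the bench, six grey jars fixed evenly on a circle of 100 mm radius, centre post with knob. Origin: on the axis, 20 mm above the bench; +x points to the OPEN jar. Turns endlessly both ways, friction 0.1 N m, stays where left. The other jars have labels and black lids up to 76 mm across, their knobs end 145 mm or less above the bench.
- jar_mouth (a point): Centre of the mouth of the open jar, in the plane of its rim, 106 mm above the bench. The jar: 62 mm across, its flat shoulder 92 mm above the bench, then an upright neck 14 mm high, 50 mm outside diameter, narrowing to 46 mm at the rim. Small connectors lie inside, below the rim.
- hub_knob (a point): Middle of the black round knob on the carousel's centre post, 160 mm above the bench: 40 mm in diameter, 36 mm high (142 to 178 mm above the bench), the post below it is 22 mm thick. It is part of the turntable and turns with it.
- lid_medium_mid (a point): THE LID THAT FITS: loose black slip lid, 62 mm across, 38 mm high with its knob, knob up on the bench. Point: on its axis, 19 mm above its underside; z up. Cap 14 mm high, hollow 11 mm deep from below, 56 mm inside; above it a round aluminium knob 20 mm in diameter, 24 mm high (5 mm below to 19 mm above the point). About 45 g. Fully down on the jar, the point is 8 mm above the mouth.
- lid_small_mid (a point): Loose black lid of the same form for a smaller jar, 48 mm across; same heights and aluminium knob. Too small for the open jar. Leave it. Point on its axis, 19 mm above its underside.
- lid_large_mid (a point): Loose black lid of the same form for a larger jar, 76 mm across; same heights and aluminium knob. Too large for the open jar. Leave it. Point on its axis, 19 mm above its underside.
- label_roll_mid (a point): Loose roll of white paper labels lying flat, 84 mm across, 32 mm high; centre of the roll. Leave it.
- carton: Loose small closed cardboard mailer 120 x 85 x 36 mm; origin at the centre of its underside, x along its length. Leave it.
Not all that is in view belongs to the job. What is shaped like the part that bears lid_medium_mid but red or yellow is not meant.

How it is judged:
By the outcome, as a careful person would: the job done as asked, in the order asked, and still so for the second after the job is handed in, while the arm keeps its last pose, push and grip.
It also fails if it takes over 51 s, if anything falls off the work surface, if the arm or the gripper's body presses on something with over 40 N, if the wrist force passes 120 N, or if a joint passes its speed limit or range.

ROBOT

A 6-joint arm with a two-finger parallel gripper is mounted at the origin on the work surface. World frame = base frame: x ahead of the robot, y to its left, z up, the work surface at z = 0. Lengths are in m, angles in rad, forces in N, time in s.
With the tool pointing down it reaches from about 0.275 to 0.825 m from the base axis. Payload 5.2 kg.
Tool frame: the origin (TCP) lies at the very end of the fingers, on their centre line; the grasp point (between the pads) lies bot.grip_depth behind it (bot.grip_depth is the distance from the TCP to the grasp point, in m); x points along the fingers, y is the direction in which the jaws open and shut, and the axes are right-handed (so a half turn about x gives the same grasp; the last joint's range is limited). The gripper opens to 93 mm and grips with 3 to 60 N. Pads are 15 mm wide; open, the fingers measure 128 mm over their backs; the gripper's body (75 mm by 188 mm) begins 65 mm behind the grasp point.
Start: joints at [1.002, 0.259, 1.535, -0, 1.348, -0.203], TCP at [0.197, 0.514, 0.193] pointing down, gripper open.
Joint ranges: [-3.14, 3.14], [-0.91, 2.08], [0.19, 2.58], [-1.22, 4.36], [0.22, 2.71], [-3.12, 3.12]. Speed limits (rad/s): [2.57, 2.57, 3.14, 3.14, 3.14, 3.14].

INTERFACE

Orientations are given as [roll, pitch, yaw] about the fixed x, y, z axes, in that order (R = Rz(yaw) Ry(pitch) Rx(roll)).
In Python, from station import bot gives the robot as it stands.
- The arm moves only by the tool drive_tool, never from a script. Its argument "series" is a list of rows, each a list of 3 entries, a list of its own where there are three numbers: the shift along the tool's x, y, z in units of 50 cm (1.0 is 50 cm), then the turn, a rotation vector about the tool's x, y, z in units of 0.5 rad (1.0 is 0.5 rad), then the closure, from -1 (fully open) to 1 (shut), so that 0 is half open. In form: [[[tx, ty, tz], [ax, ay, az], jaw], ...]. A call has exactly 8 rows; each row is the pose to reach, as a shift and turn from the pose measured when the call began, along the tool's axes at that moment; what a row does not reach only later rows make up. A row lasts 1/12 s, in which the tool goes at most 41.7 mm and 7.16 degrees, less where a joint would pass 70% of its speed; a pose out of reach is approached as far as the arm can. A call with a number of a shift or a turn outside -1 to 1 is refused whole. A call with a gripper value outside its range is refused whole. The fingers move at their own pace and stop on an object; "force" is the grip in N (left out, the last holds). Time passes only in rows, so rows that repeat a pose let the fingers close, or fill a call up. It gives the time, the measured TCP pose, the force and the opening at its end, in the units of the state.
- bot.state(): the state, without advancing time (a new reading comes with each control period).
- bot.camera(name): name is "scene" or "top" or "wrist"; returns (picture, depth): 384x512x3 uint8, red, green, blue; 384x512 float32, m along the optical axis (not along the pixel's ray), 0 where there is no reading.
- bot.camera_params(name): a dict with "intrinsics" (3x3 intrinsics, pixels), "k1" (the pictures are not rectified: a ray, as slopes to the right and down, at radius r is drawn at 1 + k1 r^2 times it, then the intrinsics apply), "world_from_camera" (4x4, takes a point from camera to world coordinates); the wrist camera has in their place "tool_from_camera" (4x4, takes a point from camera to tool coordinates, whose origin is the TCP and whose axes are the tool frame's). Camera axes: x right, y up, looking along -z (the intrinsics and any distortion apply to the point x, -y, -z); pixel columns grow to the right and rows downward; lengths in m; the calibration is good to about 2 mm. A picture is of the moment at which its call begins: read the wrist's pose just before it. camera_params takes no time and is no camera call.
- bot.finish_job(): hands the job in, once; it reports no verdict.
The state is a dict: "time": time; "qpos": joint angles; "qd": joint speeds; "joint_torque": joint torques, N m; "ee_pos": TCP position; "tool_rot": TCP orientation; "wrist_force": force on the tool from outside, world axes, zero at the start; "ft_torque": the same for the moment, N m; "grip_width": finger opening in m.
Only numpy, scipy, OpenCV 4.12 (cv2) and the standard library are available. Lean on these libraries where they do the work, as an engineer would, in place of code of your own. Each camera call takes 0.05 s, during which the arm holds its last target.

## Working session

There is one attempt and no reset: what is moved stays moved. The work goes in short steps, Python scripts to look and compute and a tool call to move; the robot and the scene stay as the last step left them, time stands still between calls to the robot, and variables do not carry over. Pictures are saved under pics/ and viewed, and the job is handed in when it is done.

Besides the shell and the picture viewer there is one more tool, called after "Call:" by a JSON object that holds its "op" and its "data", one argument or row to a line. drive_tool: Moves the arm, as the interface text tells. Shifts and turns lie within -1 to 1; 1 stands for 50 cm of shift or 0.5 rad of turn. Its arguments: {"type":"object","properties":{"series":{"type":"array"},"force":{"type":"number"}},"required":["series"]}

```bash
ls; mkdir -p pics; python3 - <<'E'
from station import bot
import cv2,numpy as np
s=bot.state();print(s, bot.grip_depth)
for n in("scene","top","wrist"):
    p,d=bot.camera(n);cv2.imwrite(f"pics/{n}0.png",p[:,:,::-1]);np.save(f"{n}0.npy",d)
    print(n,bot.camera_params(n))
E
```

```text
pics
{'time': 0.0, 'qpos': array([ 1.00219504e+00,  2.59339296e-01,  1.53606592e+00, -2.00201203e-05,
        1.34798980e+00, -2.02832343e-01]), 'qd': array([0.00097031, 0.00075731, 0.00206006, 0.00044959, 0.00063486,
       0.00062195]), 'joint_torque': array([-1.13948492e-03, -4.37315691e+01, -2.83998406e+01,  7.16207991e-02,
        4.13689041e-02, -1.24622625e-04]), 'ee_pos': array([0.19639834, 0.51311422, 0.19252663]), 'tool_rot': array([-1.76280036,  1.56899386, -2.12856486]), 'wrist_force': array([ 0.41341395,  0.38269143, -0.45902296]), 'ft_torque': array([0.00406859, 0.00138844, 0.00422117]), 'grip_width': 0.09285431075790919} 0.0188
scene {'intrinsics': array([[379.43641547,   0.        , 252.01424465],
       [  0.        , 379.43641547, 193.51634324],
       [  0.        ,   0.        ,   1.        ]]), 'k1': 0.01860763519842887, 'world_from_camera': array([[-0.74431576, -0.35345143,  0.56662698,  1.00873684],
       [ 0.66775876, -0.38168694,  0.63907223,  0.64700638],
       [-0.00960687,  0.85404167,  0.52011589,  0.54488547],
       [ 0.        ,  0.        ,  0.     
[... 354 characters left out ...]
.11408147],
       [-0.00370361,  0.13706966,  0.99055449,  1.00404387],
       [ 0.        ,  0.        ,  0.        ,  1.        ]])}
wrist {'intrinsics': array([[289.97200399,   0.        , 258.20341965],
       [  0.        , 289.97200399, 196.30697735],
       [  0.        ,   0.        ,   1.        ]]), 'k1': 0.02322712842861281, 'tool_from_camera': array([[-1.77800938e-03,  2.67556849e-01, -9.63540436e-01,
        -1.91865522e-01],
       [ 9.99998236e-01, -1.07565785e-04, -1.87515349e-03,
        -8.14760510e-04],
       [-6.05354141e-04, -9.63542070e-01, -2.67556185e-01,
        -7.47346215e-02],
       [ 0.00000000e+00,  0.00000000e+00,  0.00000000e+00,
         1.00000000e+00]])}
```

View pics/scene0.png

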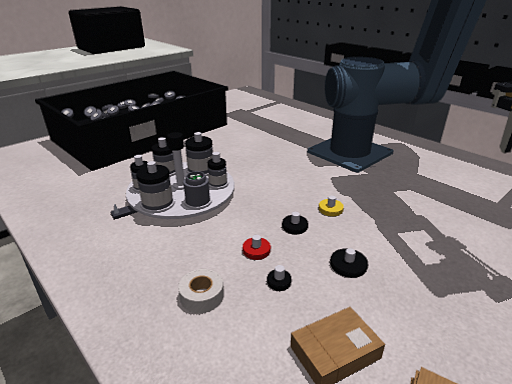

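View pics/top0.png

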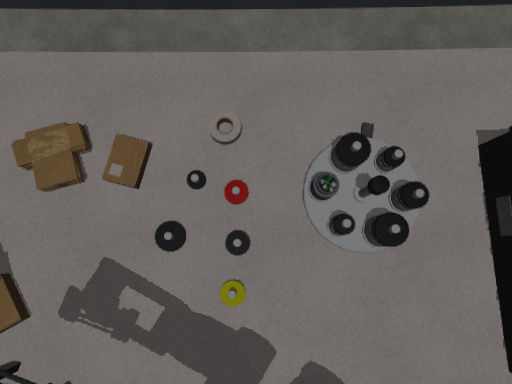

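View pics/wrist0.png

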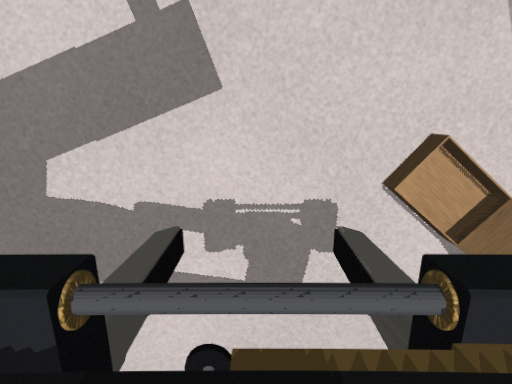

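```bash
cat > h.py <<'E'
import numpy as np,cv2
from station import bot
from scipy.spatial.transform import Rotation as R
def ray(P,uv,T=None):
    K=P["intrinsics"];D=np.array([P["k1"],0,0,0,0],float)
    T=P["world_from_camera"] if T is None else T
    x=cv2.undistortPoints(np.array(uv,float).reshape(-1,1,2),K,D).reshape(-1,2)
    d=np.c_[x[:,0],-x[:,1],-np.ones(len(x))]@T[:3,:3].T
    return T[:3,3],d
def plane(P,uv,z,T=None):
    o,d=ray(P,uv,T);return o+d*((z-o[2])/d[:,2])[:,None]
def proj(P,X,T=None):
    T=P["world_from_camera"] if T is None else T
    c=(np.atleast_2d(X)-T[:3,3])@T[:3,:3]
    q=np.c_[c[:,0],-c[:,1],-c[:,2]]
    return cv2.projectPoints(q,np.zeros(3),np.zeros(3),P["intrinsics"],np.array([P["k1"],0,0,0,0.]))[0].reshape(-1,2)
def Twrist(s):
    T=np.eye(4);T[:3,:3]=R.from_euler('xyz',s["tool_rot"]).as_matrix();T[:3,3]=s["ee_pos"]
    return T@bot.camera_params("wrist")["tool_from_camera"]
def circfit(xy):
    A=np.c_[2*xy,np.ones(len(xy))];b=(xy**2).sum(1)
    c=np.linalg.lstsq(A,b,rcond=None)[0];return c[:2],np.sqrt(c[2]+c[:2]@c[:2])
E
python3 - <<'E'
from h import *
t=cv2.imread("pics/top0.png");P=bot.camera_params("top")
big=cv2.resize(t[90:270,280:450],None,fx=4.4,fy=3.3*4/3,interpolation=cv2.INTER_CUBIC)[:, :750]
big=cv2.resize(t[110:260,290:440],None,fx=4,fy=4,interpolation=cv2.INTER_CUBIC);cv2.imwrite("pics/c1.png",big)
big=cv2.resize(t[150:310,145:275],None,fx=3.7,fy=3.7,interpolation=cv2.INTER_CUBIC);cv2.imwrite("pics/c2.png",big)
g=t.max(2)
m=(g<60).astype(np.uint8)
for nm,(u,v) in dict(s=(197,179),m=(237,242),l=(171,236)).items():
    w=m[v-22:v+22,u-22:u+22]
    cs=cv2.findContours(w,cv2.RETR_EXTERNAL,cv2.CHAIN_APPROX_NONE)[0];c=max(cs,key=cv2.contourArea).reshape(-1,2)+[u-22,v-22]
    w3=plane(P,c,.010)[:,:2];cc,r=circfit(w3);print(nm,cc,2*r*1e3)
# disc
hsv=cv2.cvtColor(t,cv2.COLOR_BGR2HSV)
print(t[245,360],t[210,330],t[280,360],t[150,320],t[128,368])
print(proj(P,[[.4,-.2,0.03]]))
E
```

```text
s [0.60131446 0.26421443] 46.377732266719576
m [0.44137855 0.15893301] 59.0358822355302
l [0.45899829 0.32690932] 74.63565990228392
[121 120 119] [120 119 119] [107 109 115] [108 111 116] [59 56 56]
[[385.40189759 258.52297752]]
```

View pics/c1.png

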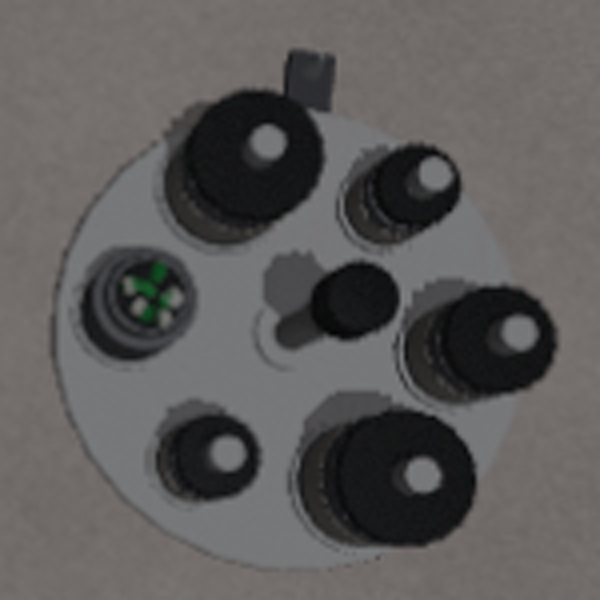

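View pics/c2.png

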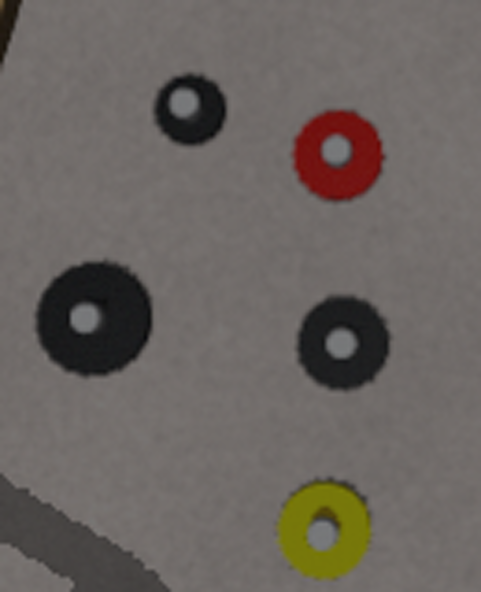

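```bash
python3 - <<'E'
from h import *
t=cv2.imread("pics/top0.png");P=bot.camera_params("top");S=bot.camera_params("scene")
sc=cv2.imread("pics/scene0.png")
b=cv2.GaussianBlur(t,(3,3),0).astype(int)
m=((b[:,:,2]-b[:,:,0]<4)&(b[:,:,2]>85)).astype(np.uint8)
m[:110]=0;m[260:]=0;m[:,:295]=0;m[:,440:]=0
m=cv2.morphologyEx(m,cv2.MORPH_OPEN,np.ones((3,3)))
c=max(cv2.findContours(m,cv2.RETR_EXTERNAL,cv2.CHAIN_APPROX_NONE)[0],key=cv2.contourArea).reshape(-1,2)
w=plane(P,c,.030)[:,:2]
for i in range(10):
    cc,r=circfit(w);e=np.hypot(*(w-cc).T)-r
    k=(abs(e)<max(.003,np.percentile(abs(e),60)*1.5))
    # outer only
    w=w[k]
print("disc",cc,r,len(w))
print("knob top", plane(P,[(378.7,184.7)],.178), plane(P,[(237,242.4)],.038))
print("mouth", plane(P,[(328,184)],.106))
print("tongue tip", plane(P,[(290+310/4-.4,110+52/4)],.008), "tongue at",plane(P,[(290+308/4,110+100/4)],.005))
big=cv2.resize(sc[120:230,100:250],None,fx=5,fy=5,interpolation=cv2.INTER_CUBIC);cv2.imwrite("pics/c3.png",big)
tb=cv2.resize(t[115:145,350:390],None,fx=16,fy=16,interpolation=cv2.INTER_CUBIC);cv2.imwrite("pics/c4.png",np.clip(tb*1.8,0,255).astype(np.uint8))
E
```

```text
disc [ 0.55765302 -0.14533434] 0.13999033347471795 147
knob top [[ 0.55741604 -0.14645085  0.178     ]] [[0.44031273 0.15858731 0.038     ]]
mouth [[ 0.57123332 -0.05361401  0.106     ]]
tongue tip [[ 0.74643747 -0.1778467   0.008     ]] tongue at [[ 0.71529197 -0.17711652  0.005     ]]
```

View pics/c3.png

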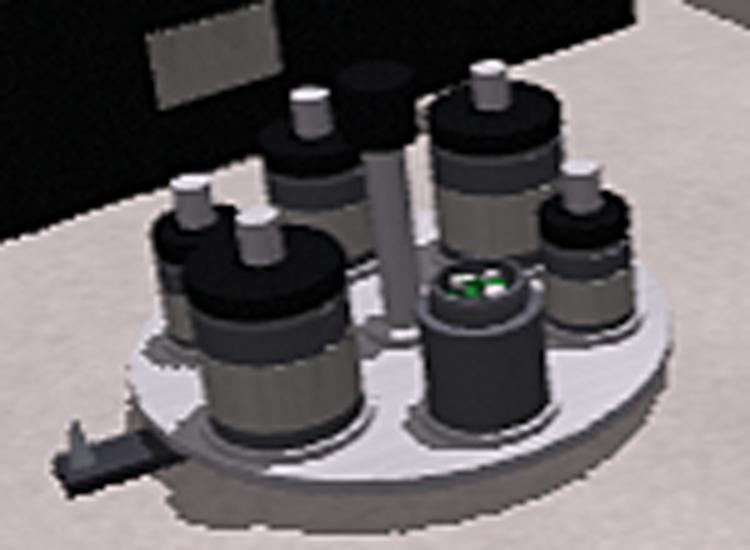

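View pics/c4.png

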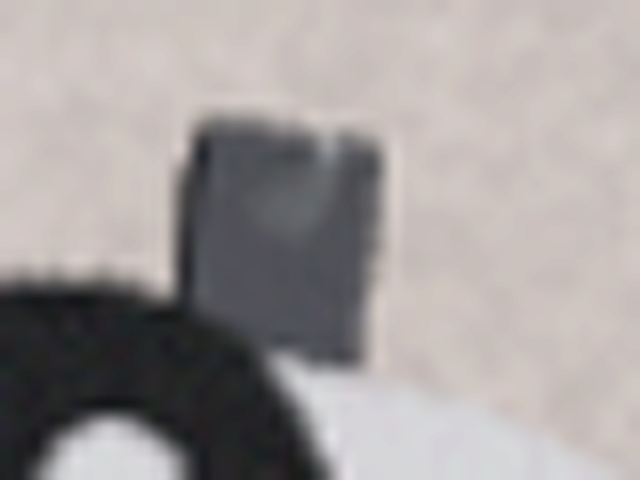

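```bash
cat >> h.py <<'E'
def go(pos,jaw=None,s=None):
    """numbers for target TCP pos (world), tool down, jaw axis (tool y) at angle jaw deg or nearest 180"""
    s=s or bot.state();M=R.from_euler('xyz',s["tool_rot"])
    sh=M.inv().apply(np.array(pos)-s["ee_pos"])/.5
    y=M.apply([0,1,0]);a0=np.degrees(np.arctan2(y[1],y[0]))
    a=a0 if jaw is None else a0+((jaw-a0+90)%180-90)
    a=np.radians(a);Y=np.array([np.cos(a),np.sin(a),0]);X=np.array([0,0,-1.]);Z=np.cross(X,Y)
    G=R.from_matrix(np.c_[X,Y,Z]);rv=(M.inv()*G).as_rotvec()/.5
    print("shift",sh.round(4),"turn",rv.round(4),"jaw",a0.round(1),"->",np.degrees(a).round(1),"q6",s["qpos"][5].round(3),"t",s["time"])
E
python3 - <<'E'
from h import *
s=bot.state();M=R.from_euler('xyz',s["tool_rot"]).as_matrix();print(M.round(3))
P=bot.camera_params("top")
c=plane(P,[(369.6,122.9)],.034)[0];print("cone tip",c, np.degrees(np.arctan2(c[1]+.146,c[0]-.5575)),np.hypot(c[1]+.146,c[0]-.5575))
go([.4408,.1587,.12],90)
go([.4408,.1587,.12],0)
E
```

```text
[[-0.001  0.358  0.934]
 [-0.001  0.934 -0.358]
 [-1.    -0.001 -0.   ]]
cone tip [ 0.73829254 -0.17650771  0.034     ] -9.578105080767351 0.1833484745450473
shift [ 0.1459 -0.4872  0.71  ] turn [-0.7315 -0.0011  0.0026] jaw 69.0 -> 90.0 q6 -0.203 t 0.15
shift [ 0.1459 -0.4872  0.71  ] turn [2.4101e+00 1.2000e-03 2.8000e-03] jaw 69.0 -> 0.0 q6 -0.203 t 0.15
```

Call:
{"op": "drive_tool", "data": {
  "series": [
    [[0.13,-0.487,0.71],[-0.73,0,0],-0.4],
    [[0.13,-0.487,0.71],[-0.73,0,0],-0.4],
    [[0.13,-0.487,0.71],[-0.73,0,0],-0.4],
    [[0.13,-0.487,0.71],[-0.73,0,0],-0.4],
    [[0.13,-0.487,0.71],[-0.73,0,0],-0.4],
    [[0.13,-0.487,0.71],[-0.73,0,0],-0.4],
    [[0.13,-0.487,0.71],[-0.73,0,0],-0.4],
    [[0.13,-0.487,0.71],[-0.73,0,0],-0.4]
  ],
  "force": 20
}}

```text
time: 0.82
ee_pos: [0.3776, 0.25, 0.1448]
tool_rot: [-2.162, 1.57, -2.162]
wrist_force: [0.2, -0.6, -0.0]
grip_width: 0.0649
```

```bash
python3 - <<'E'
from h import *
go([.4408,.1587,.125],90)
E
```

```text
shift [ 0.0397 -0.1824  0.1265] turn [-0.001  -0.0014  0.0021] jaw 90.0 -> 90.0 q6 -1.232 t 0.8167
```

Call:
{"op": "drive_tool", "data": {
  "series": [
    [[0.04,-0.182,0.1265],[0,0,0],-0.4],
    [[0.04,-0.182,0.1265],[0,0,0],-0.4],
    [[0.04,-0.182,0.1265],[0,0,0],-0.4],
    [[0.04,-0.182,0.1265],[0,0,0],-0.4],
    [[0.04,-0.182,0.1265],[0,0,0],-0.4],
    [[0.04,-0.182,0.1265],[0,0,0],-0.4],
    [[0.04,-0.182,0.1265],[0,0,0],-0.4],
    [[0.04,-0.182,0.1265],[0,0,0],-0.4]
  ]
}}

```text
time: 1.48
ee_pos: [0.4401, 0.16, 0.1251]
tool_rot: [-2.103, 1.57, -2.102]
wrist_force: [-0.2, 0.5, -0.7]
grip_width: 0.0651
```

```bash
python3 - <<'E'
from h import *
s=bot.state();print(s["ee_pos"],s["wrist_force"])
p,d=bot.camera("wrist");cv2.imwrite("pics/w1.png",p[:,:,::-1])
T=Twrist(s);P=bot.camera_params("wrist")
print(proj(P,[[.4408,.1587,.038],[.4408,.1587,.014]],T))
E
```

```text
[0.44014491 0.16002313 0.12507344] [-0.18628903  0.49698821 -0.74772219]
[[257.01264315 194.41330723]
 [257.0841439  188.58547674]]
```

View pics/w1.png

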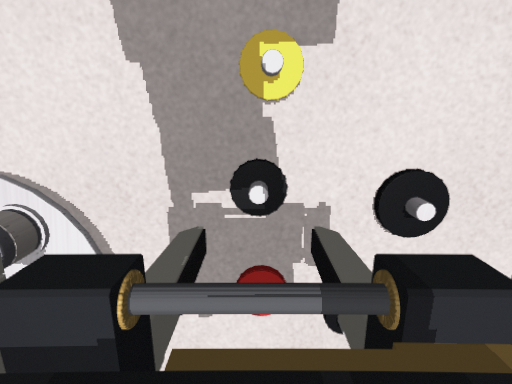

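Call:
{"op": "drive_tool", "data": {
  "series": [
    [[0.07,-0.003,0.0014],[0,0,0],-0.4],
    [[0.14,-0.003,0.0014],[0,0,0],-0.4],
    [[0.18,-0.003,0.0014],[0,0,0],-0.4],
    [[0.205,-0.003,0.0014],[0,0,0],-0.4],
    [[0.216,-0.003,0.0014],[0,0,0],-0.4],
    [[0.216,-0.003,0.0014],[0,0,0],-0.4],
    [[0.216,-0.003,0.0014],[0,0,0],1],
    [[0.216,-0.003,0.0014],[0,0,0],1]
  ],
  "force": 25
}}

```text
time: 2.2
ee_pos: [0.4418, 0.1589, 0.0182]
tool_rot: [-0.349, 1.569, -0.347]
wrist_force: [-0.1, 0.3, 0.2]
grip_width: 0.0559
```

Call:
{"op": "drive_tool", "data": {
  "series": [
    [[0,0,0],[0,0,0],1],
    [[0,0,0],[0,0,0],1],
    [[0,0,0],[0,0,0],1],
    [[0,0,0],[0,0,0],1],
    [[0,0,0],[0,0,0],1],
    [[0,0,0],[0,0,0],1],
    [[0,0,0],[0,0,0],1],
    [[0,0,0],[0,0,0],1]
  ]
}}

```text
time: 2.87
ee_pos: [0.4417, 0.1589, 0.0182]
tool_rot: [-0.379, 1.569, -0.376]
wrist_force: [0.2, -1.1, 0.6]
grip_width: 0.0028
```

```bash
python3 - <<'E'
from h import *
s=bot.state();print(s["ee_pos"],s["wrist_force"],s["qpos"])
go([s["ee_pos"][0],s["ee_pos"][1],.26])
E
```

```text
[0.4417362  0.15885195 0.01816695] [ 0.18539954 -1.13532651  0.56000118] [ 1.07652444e-01  3.17962800e-01  1.94787689e+00 -1.09651301e-03
  8.74153973e-01 -1.46471070e+00]
shift [-4.837e-01 -3.000e-04  8.000e-04] turn [0.     0.0034 0.0013] jaw 90.1 -> 90.1 q6 -1.465 t 2.8667
```

```bash
python3 - <<'E'
from h import *
p,d=bot.camera("wrist");cv2.imwrite("pics/w2.png",p[:,:,::-1])
p,d=bot.camera("scene");cv2.imwrite("pics/s2.png",cv2.resize(p[150:300,200:400,::-1],None,fx=4,fy=4))
E
```

```text
(no output)
```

View pics/w2.png

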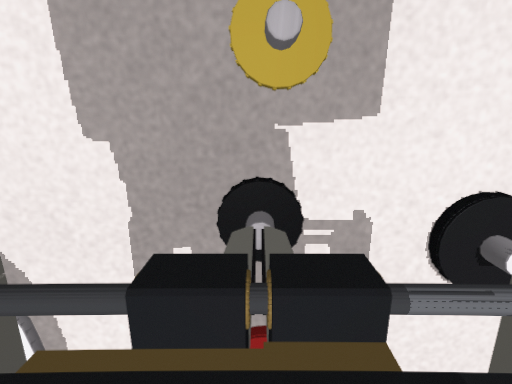

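View pics/s2.png

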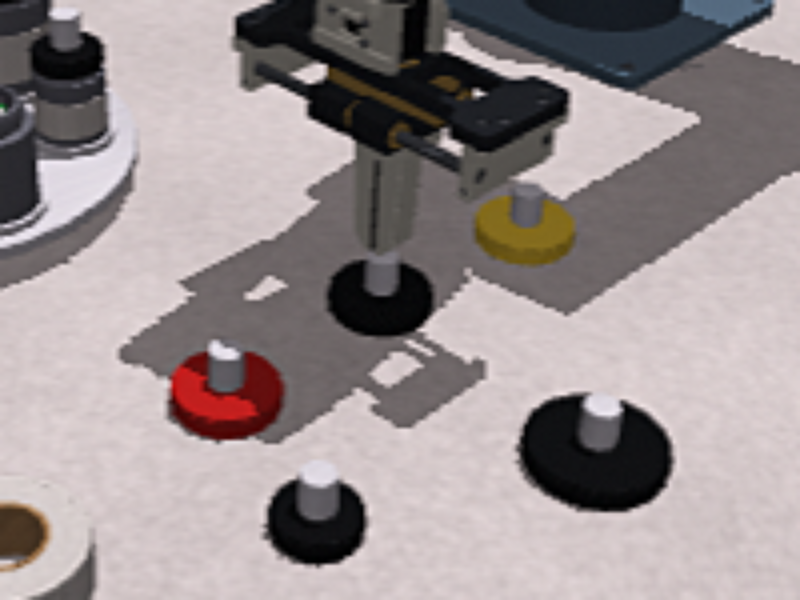

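```bash
python3 - <<'E'
from h import *
s=bot.state();S=bot.camera_params("scene");P=bot.camera_params("top");W=bot.camera_params("wrist");T=Twrist(s)
for n,Q,TT in(("scene",S,None),("top",P,None),("wrist",W,T)):
    print(n,proj(Q,[s["ee_pos"],[.4408,.1587,.038],[.4408,.1587,.014]],TT))
p,d=bot.camera("scene");
print(d[205:232:2,296].round(3))
c=(np.array([s["ee_pos"],[.4408,.1587,.038]])-S["world_from_camera"][:3,3])@S["world_from_camera"][:3,:3];print(c)
p,d=bot.camera("wrist"); print(d[200:300:8,259].round(3))
p,d=bot.camera("top");cv2.imwrite("pics/t2.png",cv2.resize(p[190:290,170:300,::-1],None,fx=5,fy=5)); 
E
```

```text
scene [[294.30550647 219.92645789]
 [294.94698063 212.87738169]
 [294.45612196 221.16204112]]
top [[237.25985864 241.90393982]
 [236.95352672 242.19756438]
 [237.39966728 242.33264307]]
wrist [[258.4897249  225.72876646]
 [258.30785938 235.66250064]
 [258.26420235 222.29596561]]
[0.872 0.871 0.875 0.879 0.896 0.89  0.888 0.892 0.894 0.898 0.896 0.891
 0.883 0.886]
[[ 0.10107714 -0.06312081 -0.9071534 ]
 [ 0.10152307 -0.04578306 -0.89751058]]
[0.204 0.206 0.193 0.184 0.173 0.162 0.151 0.144 0.137 0.138 0.137 0.076
 0.075]
```

View pics/t2.png

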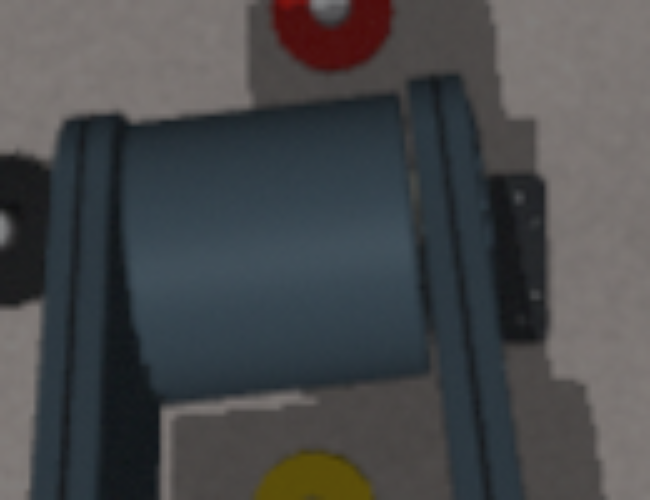

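```bash
python3 - <<'E'
from h import *
s=bot.state();print(s["ee_pos"],s["time"],s["grip_width"])
for n in("scene","wrist"):
    p,d=bot.camera(n);Q=bot.camera_params(n);T=Twrist(s) if n=="wrist" else Q["world_from_camera"]
    uv=[(296,v) for v in range(192,232,3)] if n=="scene" else [(u,v) for v in range(205,262,6) for u in(246,260,272)]
    o,r=ray(Q,uv,T)
    for (u,v),x in zip(uv,r): print(n,u,v,p[v,u],(o+x*d[v,u]).round(4))
E
```

```text
[0.44181474 0.15887576 0.01818508] 3.1167 0.00029489646935940643
scene 296 192 [88 85 81] [0.4515 0.1674 0.1039]
scene 296 195 [88 85 81] [0.4482 0.165  0.0936]
scene 296 198 [87 84 80] [0.4505 0.1675 0.0876]
scene 296 201 [89 85 81] [0.4493 0.1671 0.0789]
scene 296 204 [88 85 81] [0.4493 0.1676 0.0709]
scene 296 207 [87 84 80] [0.4502 0.1689 0.0637]
scene 296 210 [86 84 79] [0.4505 0.1697 0.056 ]
scene 296 213 [112 108 112] [0.4375 0.1592 0.0364]
scene 296 216 [100  97 102] [0.4465 0.1674 0.0361]
scene 296 219 [ 97  94 100] [0.4467 0.1682 0.0281]
scene 296 222 [100  96 103] [0.446  0.1681 0.019 ]
scene 296 225 [5 6 7] [0.4509 0.1728 0.0152]
scene 296 228 [6 7 8] [0.4574 0.1789 0.013 ]
scene 296 231 [6 7 7] [0.463  0.1843 0.0101]
wrist 246 205 [25 26 28] [0.4279 0.15   0.0138]
wrist 260 205 [24 24 26] [0.4274 0.1599 0.0151]
wrist 272 205 [22 25 26] [0.4274 0.1683 0.015 ]
wrist 246 211 [24 24 26] [0.4321 0.15   0.0144]
wrist 260 211 [71 70 72] [0.4311 0.1599 0.0175]
wrist 272 211 [25 24 26] [0.4321 0.1684 0.0144]
wrist 246 217 [27 28 29] [0.4365 0.15   0.0149]
wrist 260 217 [94 91 95]
[... 382 characters left out ...]
9 84] [0.4321 0.1517 0.0573]
wrist 260 235 [17 16 17] [0.4335 0.1597 0.054 ]
wrist 272 235 [91 90 85] [0.4317 0.1664 0.0582]
wrist 246 241 [92 90 84] [0.432  0.152  0.0656]
wrist 260 241 [18 16 17] [0.4336 0.1596 0.0621]
wrist 272 241 [92 90 85] [0.4322 0.1661 0.065 ]
wrist 246 247 [91 90 85] [0.4319 0.1523 0.0733]
wrist 260 247 [19 18 19] [0.4333 0.1595 0.0703]
wrist 272 247 [92 90 85] [0.4317 0.1657 0.0736]
wrist 246 253 [70 68 65] [0.4316 0.1526 0.0805]
wrist 260 253 [18 16 18] [0.4329 0.1595 0.0779]
wrist 272 253 [69 68 64] [0.4316 0.1653 0.0804]
wrist 246 259 [19 21 23] [0.4051 0.1551 0.1369]
wrist 260 259 [15 15 16] [0.4332 0.1594 0.0837]
wrist 272 259 [20 21 23] [0.405  0.1623 0.137 ]
```

Call:
{"op": "drive_tool", "data": {
  "series": [
    [[0,0,0],[0,0,0],0],
    [[0,0,0],[0,0,0],0],
    [[0,0,0],[0,0,0],0],
    [[0,0,0],[0,0,0],0],
    [[0,0,0],[0,0,0],0],
    [[0.016,0,0],[0,0,0],0],
    [[0.03,0,0],[0,0,0],0],
    [[0.03,0,0],[0,0,0],0]
  ]
}}

```text
time: 3.88
ee_pos: [0.4405, 0.1587, 0.0016]
tool_rot: [-2.38, 1.569, -2.378]
wrist_force: [-1.0, -0.3, -0.3]
grip_width: 0.0451
```

```bash
cat > look.py <<'E'
from h import *
import sys
k=sys.argv[1]
s=bot.state();print(s["ee_pos"],s["time"],s["grip_width"],s["wrist_force"])
S=bot.camera_params("scene")
p,d=bot.camera("scene");q=p[180:240,260:340,::-1];cv2.imwrite(f"pics/s{k}.png",cv2.resize(q,None,fx=8,fy=8,interpolation=cv2.INTER_NEAREST))
np.save("d.npy",d)
u,v=np.meshgrid(range(275,325),range(195,235));uv=np.c_[u.ravel(),v.ravel()]
o,r=ray(S,uv);X=o+r*d[uv[:,1],uv[:,0]][:,None]
for uu in range(280,314,3):
    i=uv[:,0]==uu;Y=X[i];c=p[uv[i,1],uu]
    f=(c.max(1)>75)&(c[:,0].astype(int)-c[:,2]>3)&(c.max(1)<130)&(Y[:,2]>.005)  # warm grey finger
    if f.any(): print(uu,uv[i][f][-1],Y[f][-1].round(4),Y[f][-2:-1].round(4),f.sum())
E
python3 look.py 3
```

```text
[0.44047777 0.15867685 0.00156364] 3.8833 0.045145671593410305 [-1.00253469 -0.29771117 -0.29397257]
283 [283 210] [0.4497 0.1282 0.0352] [[0.4498 0.1282 0.0381]] 16
301 [301 222] [0.4491 0.1858 0.0299] [[0.4473 0.1841 0.0309]] 9
304 [304 221] [0.4471 0.1928 0.0354] [[0.4477 0.1931 0.0387]] 22
307 [307 220] [0.4428 0.1978 0.0387] [[0.4402 0.1956 0.0392]] 23
310 [310 217] [0.4327 0.1978 0.0424] [[0.4322 0.1972 0.0446]] 19
```

View pics/s3.png

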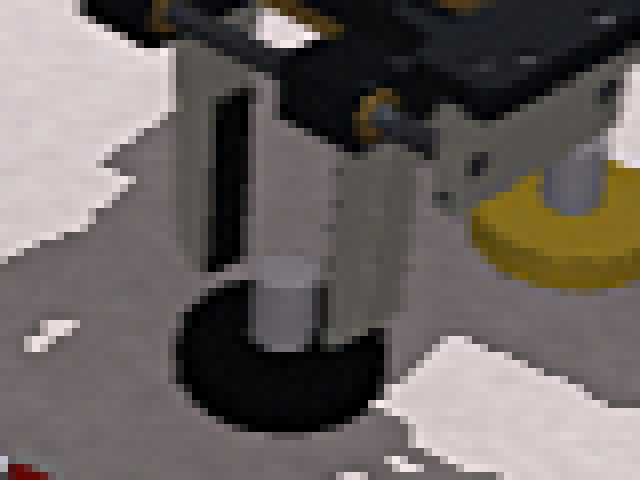

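Call:
{"op": "drive_tool", "data": {
  "series": [
    [[0.01,0,0.001],[0,0,0],0],
    [[0.02,0,0.001],[0,0,0],0],
    [[0.02,0,0.001],[0,0,0],0],
    [[0.02,0,0.001],[0,0,0],1],
    [[0.02,0,0.001],[0,0,0],1],
    [[0.02,0,0.001],[0,0,0],1],
    [[0.02,0,0.001],[0,0,0],1],
    [[0.02,0,0.001],[0,0,0],1]
  ],
  "force": 30
}}

```text
time: 4.6
ee_pos: [0.4414, 0.1588, -0.0077]
tool_rot: [-1.811, 1.57, -1.808]
wrist_force: [-0.2, -0.5, -0.1]
grip_width: 0.0193
```

```bash
python3 look.py 4
```

```text
[ 0.44143813  0.15876436 -0.0077434 ] 4.6 0.01927642741033585 [-0.22755127 -0.52261347 -0.09987415]
286 [286 216] [0.4416 0.1314 0.0155] [[0.4483 0.1374 0.0246]] 22
289 [289 204] [0.4503 0.1471 0.0617] [[0.4506 0.1472 0.0646]] 9
295 [295 203] [0.4331 0.1505 0.0585] [[0.4346 0.1515 0.0624]] 4
298 [298 223] [0.4485 0.1765 0.0218] [[0.4501 0.1777 0.0261]] 23
301 [301 221] [0.4476 0.1843 0.0312] [[1.0087 0.647  0.5449]] 24
304 [304 220] [0.4357 0.1833 0.0278] [[0.4377 0.1847 0.0324]] 20
307 [307 220] [0.4145 0.1754 0.0135] [[0.4304 0.1848 0.0654]] 7
310 [310 197] [0.4364 0.196  0.0974] [[0.4392 0.198  0.1021]] 2
313 [313 209] [1.0087 0.647  0.5449] [] 1
```

View pics/s4.png

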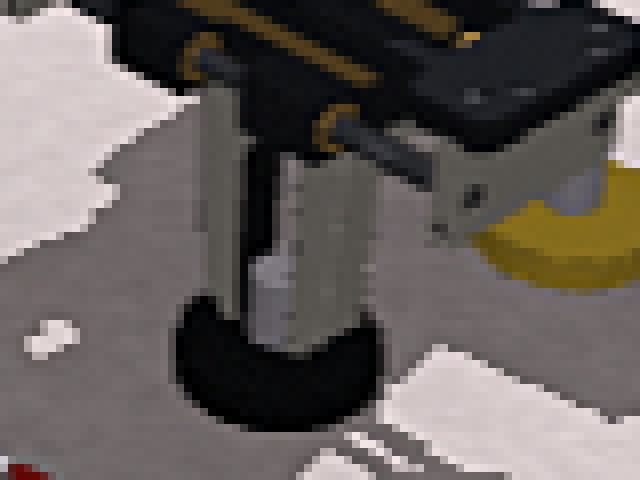

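```bash
python3 - <<'E'
from h import *
from scipy.optimize import least_squares
t=cv2.imread("pics/top0.png");sc=cv2.imread("pics/scene0.png")
P=bot.camera_params("top");S=bot.camera_params("scene")
def blob(im,u,v,thr,w=7):
    g=im[v-w:v+w+1,u-w:u+w+1].max(2)
    n,l,st,c=cv2.connectedComponentsWithStats((g>thr).astype(np.uint8),connectivity=4)
    k=l[w,w]
    return c[k]+[u-w,v-w],st[k][4] if k else 0
T=[(268,143),(433,174),(520,332),(423,475),(228,453)];Z=[(260,213),(190,183),(310,95),(490,68),(583,168)]
pts=[]
for a,b in zip(T,Z):
    ta,na=blob(t,290+a[0]//4,110+a[1]//4,75,5);tb,nb=blob(sc,100+b[0]//5,120+b[1]//5,185,5)
    o1,d1=ray(P,[ta]);o2,d2=ray(S,[tb]);d1,d2=d1[0],d2[0]
    k=np.linalg.lstsq(np.c_[d1,-d2],o2-o1,rcond=None)[0]
    x1=o1+k[0]*d1;x2=o2+k[1]*d2;pts.append((x1+x2)/2);print(ta.round(1),na,tb.round(1),nb,x1.round(4),x2.round(4))
pts=np.array(pts)[:,:2]
ang=np.array([-60,-120,-180,-240,-300])
f=lambda p:(p[:2]+.1*np.c_[np.cos(p[2]+np.radians(ang)),np.sin(p[2]+np.radians(ang))]-pts).ravel()
r=least_squares(f,[.5575,-.146,1.42]);print(r.x,np.degrees(r.x[2]),(r.fun*1e3).round(1))
m=r.x[:2]+.1*np.array([np.cos(r.x[2]),np.sin(r.x[2])]);print("mouth",m)
mm=np.r_[m,.106];a=np.linspace(0,2*np.pi,60)
C=np.c_[m[0]+.023*np.cos(a),m[1]+.023*np.sin(a),0*a+.106];C2=np.c_[m[0]+.031*np.cos(a),m[1]+.031*np.sin(a),0*a+.092]
out=[]
for im,Q,(u,v) in((t,P,(328,184)),(sc,S,(196,190))):
    z=cv2.resize(im[v-20:v+20,u-20:u+20],None,fx=10,fy=10,interpolation=cv2.INTER_CUBIC);z=np.clip(z*1.6,0,255).astype(np.uint8)
    for c,col in((C,(0,0,255)),(C2,(255,255,0))):
        q=((proj(Q,c)-[u-20,v-20]+.5)*10).astype(int)
        cv2.polylines(z,[q],True,col,1)
    out.append(z)
cv2.imwrite("pics/c5.png",np.hstack(out))
print(pts.round(4))
E
```

```text
[356.6 145.1] 59 [149.8 160.6] 46 [ 0.6513 -0.1116  0.1476] [ 0.6541 -0.1136  0.1489]
[398.3 153.1] 56 [139.1 156. ] 25 [ 0.6385 -0.2118  0.122 ] [ 0.6361 -0.2101  0.1208]
[419.3 192.8] 61 [161.3 138.5] 11 [ 0.5462 -0.2495  0.1309] [ 0.5465 -0.2498  0.131 ]
[395.3 228.3] 62 [197.2 133. ] 13 [ 0.4673 -0.1881  0.1432] [ 0.4678 -0.1884  0.1434]
[346.5 223. ] 60 [217.2 151. ] 58 [ 0.4803 -0.0875  0.1277] [ 0.4782 -0.0857  0.1272]
[ 0.55936357 -0.14979171  1.43329944] 82.12200886029127 [-0.7  0.5  1.  -0.2 -0.7  0.8 -0.8  0.8  1.2 -1.8]
mouth [ 0.57306998 -0.05073549]
[[ 0.6527 -0.1126]
 [ 0.6373 -0.2109]
 [ 0.5463 -0.2496]
 [ 0.4675 -0.1883]
 [ 0.4792 -0.0866]]
```

View pics/c5.png

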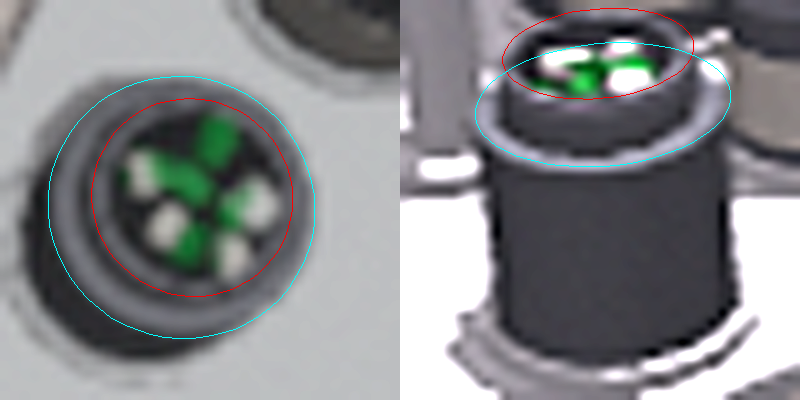

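Call:
{"op": "drive_tool", "data": {
  "series": [
    [[-0.05,0,0],[0,0,0],1],
    [[-0.12,0,0],[0,0,0],1],
    [[-0.2,0,0],[0,0,0],1],
    [[-0.28,0,0],[0,0,0],1],
    [[-0.356,-0.03,0.02],[0,0,0],1],
    [[-0.356,-0.09,0.06],[0,0,0],1],
    [[-0.356,-0.15,0.1],[0,0,0],1],
    [[-0.356,-0.15,0.1],[0,0,0],1]
  ]
}}

```text
time: 5.32
ee_pos: [0.4956, 0.0795, 0.1716]
tool_rot: [-0.635, 1.565, -0.636]
wrist_force: [0.2, -0.6, -0.8]
grip_width: 0.0193
```

```bash
python3 - <<'E'
from h import *
go([.573,-.05,.17],90)
s=bot.state();print(s["wrist_force"],s["grip_width"])
p,d=bot.camera("scene");cv2.imwrite("pics/s5.png",p[:,:,::-1])
E
```

```text
shift [ 0.0049 -0.2589  0.1549] turn [-0.0014  0.0099  0.0073] jaw 90.0 -> 90.0 q6 -1.63 t 5.3167
[ 0.23458555 -0.55194321 -0.82225059] 0.019294923033000143
```

View pics/s5.png

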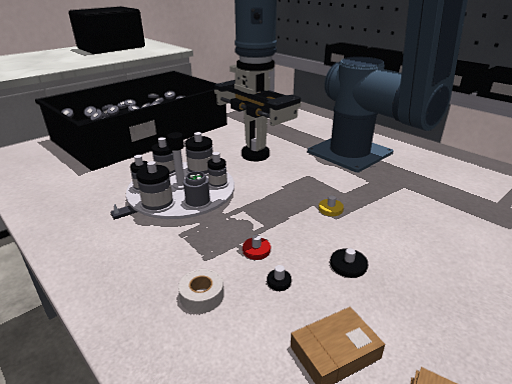

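Call:
{"op": "drive_tool", "data": {
  "series": [
    [[0,-0.05,0.03],[0,0,0],1],
    [[0,-0.12,0.07],[0,0,0],1],
    [[0.004,-0.19,0.11],[0,0.01,0.007],1],
    [[0.004,-0.235,0.14],[0,0.01,0.007],1],
    [[0.004,-0.2585,0.155],[0,0.01,0.007],1],
    [[0.004,-0.2585,0.155],[0,0.01,0.007],1],
    [[0.004,-0.2585,0.155],[0,0.01,0.007],1],
    [[0.004,-0.2585,0.155],[0,0.01,0.007],1]
  ]
}}

```text
time: 6.03
ee_pos: [0.5694, -0.046, 0.1686]
tool_rot: [2.609, 1.565, 2.609]
wrist_force: [0.0, 0.1, -0.2]
grip_width: 0.0193
```

```bash
python3 - <<'E'
from h import *
go([.573,-.05,.115],90)
s=bot.state();print(s["wrist_force"],s["grip_width"],s["ee_pos"])
p,d=bot.camera("scene");cv2.imwrite("pics/s6.png",cv2.resize(p[110:230,110:270,::-1],None,fx=5,fy=5,interpolation=cv2.INTER_CUBIC))
p,d=bot.camera("wrist");cv2.imwrite("pics/w6.png",p[:,:,::-1])
E
```

```text
shift [ 0.1071 -0.0084  0.0077] turn [-0.001  -0.0105 -0.0062] jaw 90.0 -> 90.0 q6 -1.847 t 6.0333
[ 0.02086282  0.06469186 -0.22524837] 0.019343208194118104 [ 0.56942334 -0.0459562   0.168597  ]
```

View pics/s6.png

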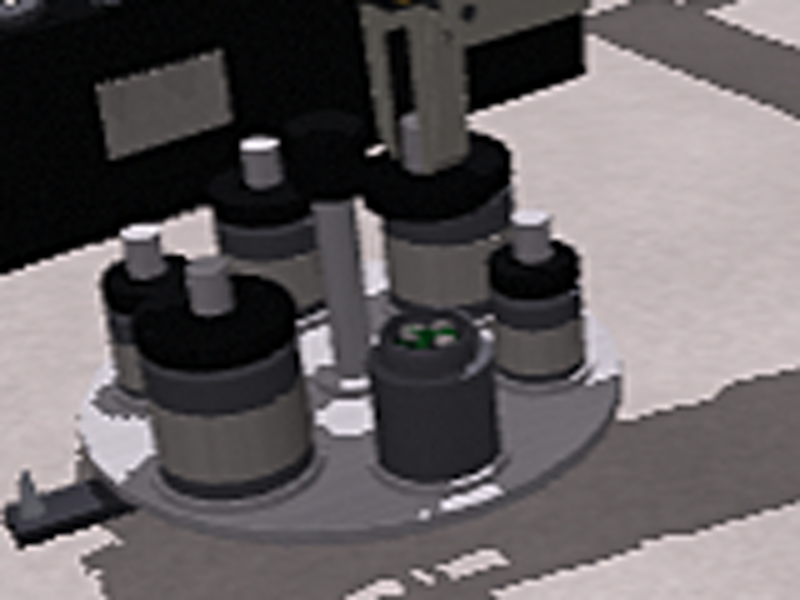

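View pics/w6.png

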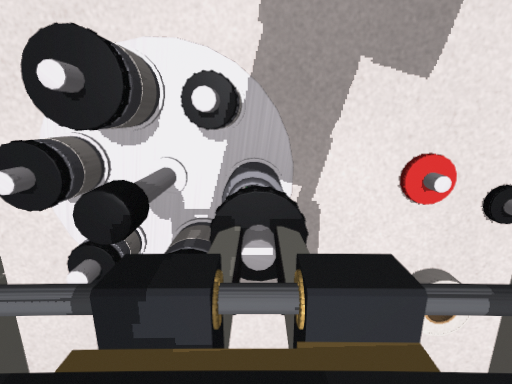

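Call:
{"op": "drive_tool", "data": {
  "series": [
    [[0.03,-0.008,0.0077],[0,-0.01,-0.006],1],
    [[0.06,-0.008,0.0077],[0,-0.01,-0.006],1],
    [[0.09,-0.008,0.0077],[0,-0.01,-0.006],1],
    [[0.107,-0.008,0.0077],[0,-0.01,-0.006],1],
    [[0.107,-0.008,0.0077],[0,-0.01,-0.006],1],
    [[0.107,-0.008,0.0077],[0,-0.01,-0.006],1],
    [[0.107,-0.008,0.0077],[0,-0.01,-0.006],1],
    [[0.107,-0.008,0.0077],[0,-0.01,-0.006],1]
  ]
}}

```text
time: 6.8
ee_pos: [0.574, -0.0498, 0.1167]
tool_rot: [-0.359, 1.568, -0.358]
wrist_force: [0.0, -0.3, -0.6]
grip_width: 0.0193
```

```bash
python3 - <<'E'
from h import *
go([.573,-.05,.0873],90)
s=bot.state();print(s["wrist_force"],s["grip_width"],s["ee_pos"])
p,d=bot.camera("scene");cv2.imwrite("pics/s7.png",cv2.resize(p[140:220,140:250,::-1],None,fx=7,fy=7,interpolation=cv2.INTER_CUBIC))
p,d=bot.camera("wrist");cv2.imwrite("pics/w7.png",cv2.resize(p[100:300,150:350,::-1],None,fx=3,fy=3))
E
```

```text
shift [ 0.0588 -0.0004 -0.0022] turn [0.0011 0.0054 0.002 ] jaw 90.0 -> 90.0 q6 -1.851 t 6.8
[ 0.03960977 -0.25921973 -0.55469524] 0.01925448666098996 [ 0.57403355 -0.04976458  0.11668617]
```

View pics/s7.png

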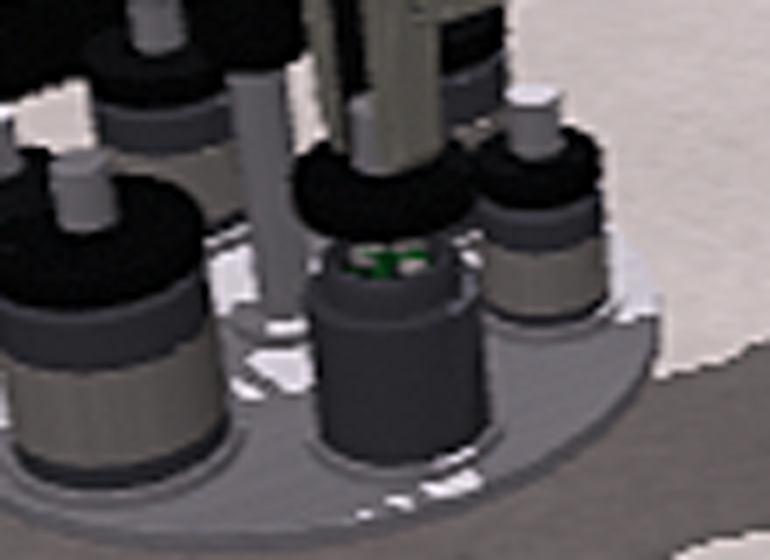

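View pics/w7.png

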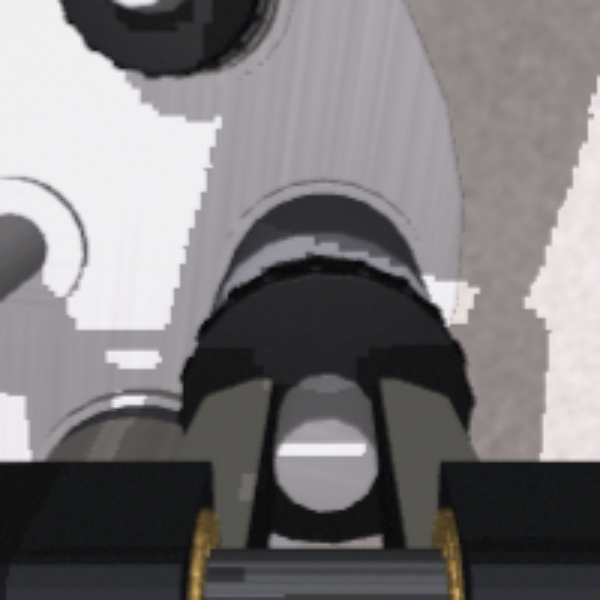

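Call:
{"op": "drive_tool", "data": {
  "series": [
    [[0.008,0,-0.002],[0,0.005,0.002],1],
    [[0.016,0,-0.002],[0,0.005,0.002],1],
    [[0.024,0,-0.002],[0,0.005,0.002],1],
    [[0.032,0,-0.002],[0,0.005,0.002],1],
    [[0.04,0,-0.002],[0,0.005,0.002],1],
    [[0.046,0,-0.002],[0,0.005,0.002],1],
    [[0.05,0,-0.002],[0,0.005,0.002],1],
    [[0.05,0,-0.002],[0,0.005,0.002],1]
  ]
}}

```text
time: 7.57
ee_pos: [0.5725, -0.0498, 0.0907]
tool_rot: [2.839, 1.569, 2.84]
wrist_force: [0.1, 0.0, -0.8]
grip_width: 0.0195
```

```bash
python3 - <<'E'
from h import *
go([.573,-.05,.0873],90)
s=bot.state();print(s["wrist_force"],s["ft_torque"],s["grip_width"],s["ee_pos"])
p,d=bot.camera("scene");cv2.imwrite("pics/s8.png",cv2.resize(p[140:220,140:250,::-1],None,fx=7,fy=7,interpolation=cv2.INTER_CUBIC))
E
```

```text
shift [ 0.0068 -0.0003  0.0009] turn [ 0.0006 -0.0026 -0.0008] jaw 90.0 -> 90.0 q6 -1.852 t 7.5667
[ 0.08606466  0.00307295 -0.81357775] [0.07088878 0.00189226 0.03227151] 0.01949405004965781 [ 0.57254601 -0.04982869  0.09070719]
```

View pics/s8.png

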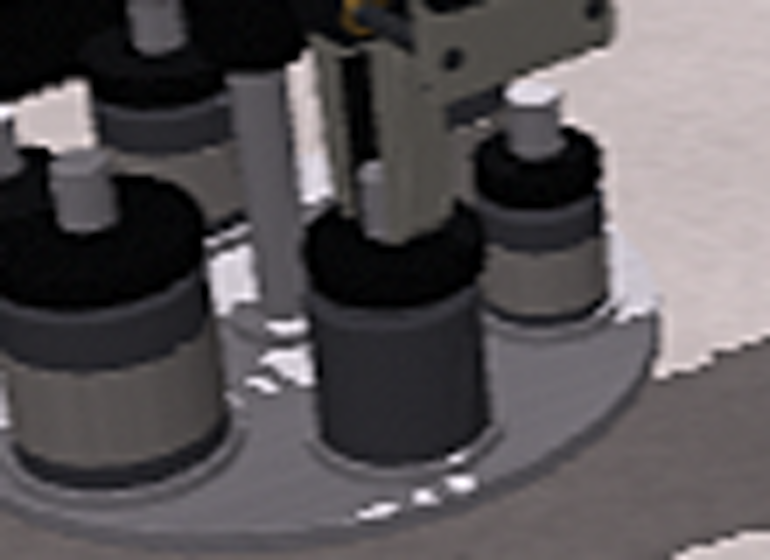

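Call:
{"op": "drive_tool", "data": {
  "series": [
    [[0.002,0,0.001],[0,-0.0026,0],1],
    [[0.004,0,0.001],[0,-0.0026,0],1],
    [[0.006,0,0.001],[0,-0.0026,0],1],
    [[0.007,0,0.001],[0,-0.0026,0],1],
    [[0.008,0,0.001],[0,-0.0026,0],1],
    [[0.009,0,0.001],[0,-0.0026,0],1],
    [[0.009,0,0.001],[0,-0.0026,0],1],
    [[0.009,0,0.001],[0,-0.0026,0],1]
  ]
}}

```text
time: 8.28
ee_pos: [0.5736, -0.0499, 0.0871]
tool_rot: [0.039, 1.569, 0.039]
wrist_force: [-0.4, 0.3, 4.5]
grip_width: 0.0198
```

Call:
{"op": "drive_tool", "data": {
  "series": [
    [[0,0,0],[0,0,0],0.2],
    [[0,0,0],[0,0,0],0.2],
    [[0,0,0],[0,0,0],0.2],
    [[0,0,0],[0,0,0],0.2],
    [[0,0,0],[0,0,0],0.2],
    [[-0.03,0,0],[0,0,0],0.2],
    [[-0.1,0,0],[0,0,0],0.2],
    [[-0.18,0,0],[0,0,0],0.2]
  ]
}}

```text
time: 8.95
ee_pos: [0.5714, -0.0494, 0.1755]
tool_rot: [2.775, 1.566, 2.775]
wrist_force: [1.0, 1.1, -0.2]
grip_width: 0.0371
```

```bash
python3 - <<'E'
from h import *
s=bot.state();print(s["wrist_force"],s["grip_width"],s["ee_pos"],s["qpos"].round(3))
p,d=bot.camera("scene");cv2.imwrite("pics/s9.png",cv2.resize(p[140:220,140:250,::-1],None,fx=7,fy=7,interpolation=cv2.INTER_CUBIC))
p,d=bot.camera("wrist");cv2.imwrite("pics/w9.png",p[:,:,::-1]);
go([.5585,-.148,.20],-30)
E
```

```text
[ 0.96694181  1.09047045 -0.17755479] 0.037113864917663844 [ 0.5713767  -0.04937189  0.17547696] [-0.281  0.316  1.5    0.     1.33  -1.852]
shift [-0.0321 -0.1942 -0.0376] turn [-2.0934  0.0201  0.0194] jaw 90.0 -> 150.0 q6 -1.852 t 9.05
```

View pics/s9.png

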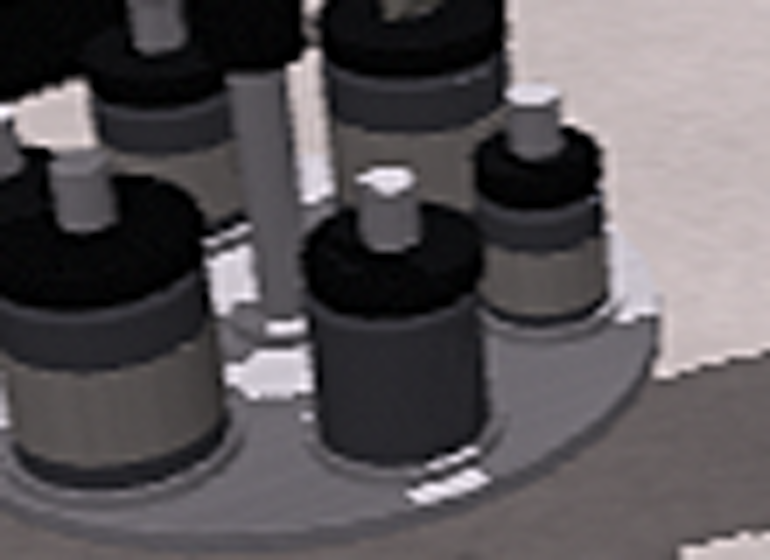

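View pics/w9.png

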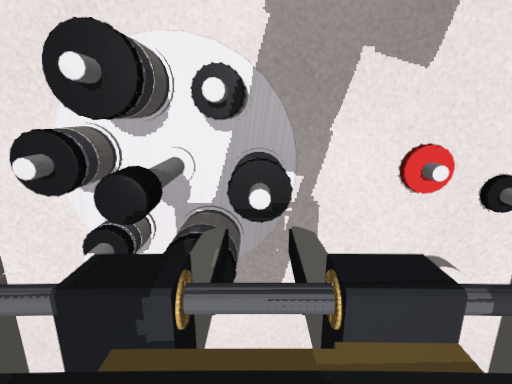

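Call:
{"op": "drive_tool", "data": {
  "series": [
    [[-0.03,-0.03,-0.01],[0,0.02,0.02],-0.3],
    [[-0.05,-0.1,-0.02],[0,0.02,0.02],-0.3],
    [[-0.05,-0.15,-0.03],[0,0.02,0.02],-0.3],
    [[-0.05,-0.19,-0.034],[0,0.02,0.02],-0.3],
    [[-0.05,-0.194,-0.036],[0,0.02,0.02],-0.3],
    [[-0.05,-0.194,-0.036],[0,0.02,0.02],-0.3],
    [[-0.05,-0.194,-0.036],[0,0.02,0.02],-0.3],
    [[-0.05,-0.194,-0.036],[0,0.02,0.02],-0.3]
  ]
}}

```text
time: 9.72
ee_pos: [0.5591, -0.1467, 0.2086]
tool_rot: [1.265, 1.563, 1.266]
wrist_force: [0.1, 0.2, 0.3]
grip_width: 0.0605
```

```bash
python3 - <<'E'
from h import *
s=bot.state();T=Twrist(s);W=bot.camera_params("wrist")
p,d=bot.camera("wrist");cv2.imwrite("pics/w10.png",p[:,:,::-1]);np.save("dw.npy",d)
print(s["ee_pos"],proj(W,[[.5575,-.146,.178],[.5594,-.1498,.178]],T))
go([.5585,-.147,.20],90)
E
```

```text
[ 0.5591105  -0.14674998  0.208557  ] [[259.03671557 209.91046113]
 [254.32980033 212.14855787]]
shift [ 0.0174 -0.0008 -0.0014] turn [ 0.0036  0.0052 -0.0146] jaw 90.1 -> 90.0 q6 -2.029 t 9.7667
```

View pics/w10.png

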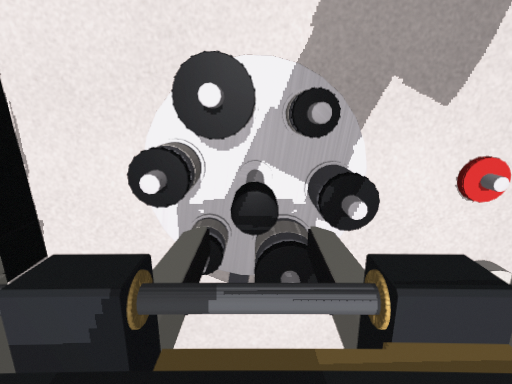

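Call:
{"op": "drive_tool", "data": {
  "series": [
    [[0.05,-0.0046,0],[0,0.005,-0.0146],-0.3],
    [[0.1,-0.0046,0],[0,0.005,-0.0146],-0.3],
    [[0.14,-0.0046,0],[0,0.005,-0.0146],-0.3],
    [[0.165,-0.0046,0],[0,0.005,-0.0146],-0.3],
    [[0.178,-0.0046,0],[0,0.005,-0.0146],-0.3],
    [[0.178,-0.0046,0],[0,0.005,-0.0146],-0.3],
    [[0.178,-0.0046,0],[0,0.005,-0.0146],-0.3],
    [[0.178,-0.0046,0],[0,0.005,-0.0146],-0.3]
  ]
}}

```text
time: 10.43
ee_pos: [0.5603, -0.1483, 0.1209]
tool_rot: [-0.41, 1.569, -0.407]
wrist_force: [0.3, 0.6, 0.4]
grip_width: 0.0604
```

```bash
python3 - <<'E'
from h import *
s=bot.state();print(s["wrist_force"],s["grip_width"],s["ee_pos"])
p,d=bot.camera("scene");cv2.imwrite("pics/s11.png",cv2.resize(p[110:220,110:250,::-1],None,fx=5,fy=5,interpolation=cv2.INTER_CUBIC))
p,d=bot.camera("wrist");cv2.imwrite("pics/w11.png",p[:,:,::-1]);
go([.559,-.149,.12],90)
E
```

```text
[0.34659498 0.57820095 0.35605458] 0.060368382727282226 [ 0.56033533 -0.14833033  0.12087221]
shift [ 0.0019 -0.0009 -0.0025] turn [0.0039 0.0044 0.0019] jaw 90.1 -> 90.0 q6 -2.024 t 10.5333
```

View pics/s11.png

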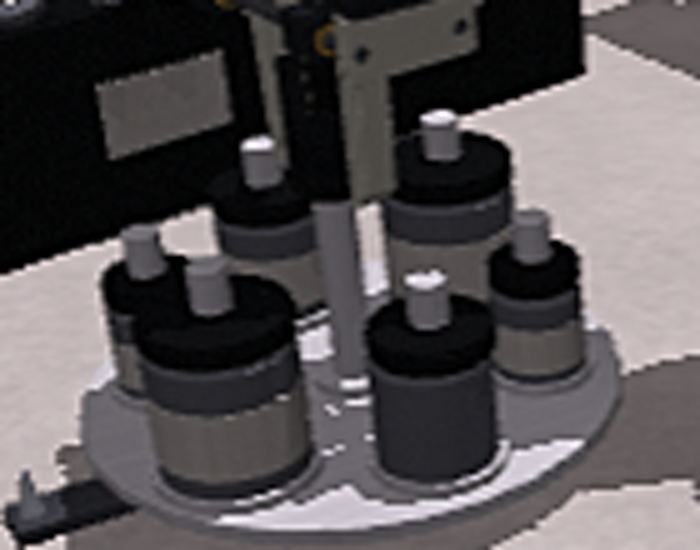

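View pics/w11.png

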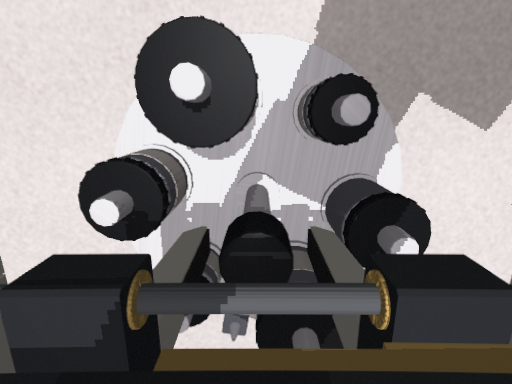

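Call:
{"op": "drive_tool", "data": {
  "series": [
    [[0.002,-0.0008,-0.0025],[0,0.004,0.002],1],
    [[0.002,-0.0008,-0.0025],[0,0.004,0.002],1],
    [[0.002,-0.0008,-0.0025],[0,0.004,0.002],1],
    [[0.002,-0.0008,-0.0025],[0,0.004,0.002],1],
    [[0.002,-0.0008,-0.0025],[0,0.004,0.002],1],
    [[0.002,-0.0008,-0.0025],[0,0.004,0.002],1],
    [[0.002,-0.0008,-0.0025],[0,0.004,0.002],1],
    [[0.002,-0.0008,-0.0025],[0,0.004,0.002],1]
  ],
  "force": 20
}}

```text
time: 11.2
ee_pos: [0.5591, -0.1498, 0.1202]
tool_rot: [-1.184, 1.569, -1.182]
wrist_force: [-1.0, -5.0, 2.0]
grip_width: 0.0397
```

```bash
python3 - <<'E'
from h import *
s=bot.state();print(s["wrist_force"],s["ft_torque"],s["grip_width"],s["ee_pos"])
go([.559,-.149,.12],90)
E
```

```text
[-0.97191662 -4.95774865  1.95900239] [-0.74034517  0.20305639 -0.04739224] 0.03968451511347807 [ 0.55911741 -0.14981036  0.12023875]
shift [ 0.0005  0.0016 -0.0002] turn [0.0035 0.001  0.0025] jaw 90.1 -> 90.0 q6 -2.026 t 11.2
```

Call:
{"op": "drive_tool", "data": {
  "series": [
    [[0,-0.001,0],[0.08,0,0],1],
    [[0,-0.001,0],[0.22,0,0],1],
    [[0,-0.001,0],[0.38,0,0],1],
    [[0,-0.001,0],[0.54,0,0],1],
    [[0,-0.001,0],[0.7,0,0],1],
    [[0,-0.001,0],[0.84,0,0],1],
    [[0,-0.001,0],[0.95,0,0],1],
    [[0,-0.001,0],[1.0,0,0],1]
  ],
  "force": 40
}}

```text
time: 11.87
ee_pos: [0.5594, -0.1488, 0.1202]
tool_rot: [1.246, 1.569, 0.745]
wrist_force: [1.6, 2.5, 1.7]
grip_width: 0.0395
```

```bash
python3 - <<'E'
from h import *
s=bot.state();print(s["wrist_force"],s["ft_torque"],s["grip_width"],s["ee_pos"])
go([.559,-.150,.12],90)
p,d=bot.camera("scene");cv2.imwrite("pics/s12.png",cv2.resize(p[110:220,110:250,::-1],None,fx=5,fy=5,interpolation=cv2.INTER_CUBIC))
E
```

```text
[1.62457646 2.52357739 1.65732955] [ 0.26828453 -0.11199551  0.33082179] 0.03951674378509758 [ 0.55939662 -0.14875768  0.12023875]
shift [ 0.0005 -0.0026  0.0005] turn [-1.0007  0.0014 -0.0022] jaw 61.3 -> 90.0 q6 -1.524 t 11.8667
```

View pics/s12.png

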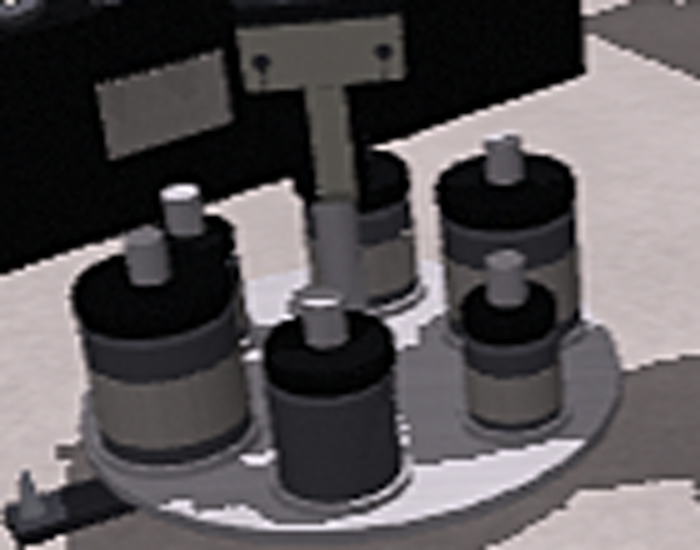

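Call:
{"op": "drive_tool", "data": {
  "series": [
    [[0,0,0],[0.08,0,0],1],
    [[0,0,0],[0.22,0,0],1],
    [[0,0,0],[0.38,0,0],1],
    [[0,0,0],[0.54,0,0],1],
    [[0,0,0],[0.7,0,0],1],
    [[0,0,0],[0.84,0,0],1],
    [[0,0,0],[0.95,0,0],1],
    [[0,0,0],[1.0,0,0],1]
  ]
}}

```text
time: 12.58
ee_pos: [0.5601, -0.148, 0.1203]
tool_rot: [1.691, 1.568, 0.69]
wrist_force: [4.4, 3.9, 0.3]
grip_width: 0.039
```

Call:
{"op": "drive_tool", "data": {
  "series": [
    [[0,0,0],[0.08,0,0],1],
    [[0,0,0],[0.22,0,0],1],
    [[0,0,0],[0.38,0,0],1],
    [[0,0,0],[0.54,0,0],1],
    [[0,0,0],[0.7,0,0],1],
    [[0,0,0],[0.84,0,0],1],
    [[0,0,0],[0.95,0,0],1],
    [[0,0,0],[1.0,0,0],1]
  ]
}}

```text
time: 13.25
ee_pos: [0.5612, -0.1476, 0.1202]
tool_rot: [2.018, 1.566, 0.516]
wrist_force: [6.2, 1.7, -1.2]
grip_width: 0.0393
```

```bash
python3 - <<'E'
from h import *
s=bot.state();print(s["wrist_force"],s["ft_torque"],s["grip_width"],s["ee_pos"])
go([.559,-.149,.12])
p,d=bot.camera("scene");cv2.imwrite("pics/s13r.png",p[:,:,::-1]);cv2.imwrite("pics/s13.png",cv2.resize(p[110:220,110:250,::-1],None,fx=5,fy=5,interpolation=cv2.INTER_CUBIC))
p,d=bot.camera("top");cv2.imwrite("pics/t13r.png",p[:,:,::-1]);cv2.imwrite("pics/t13.png",cv2.resize(p[110:260,290:440,::-1],None,fx=4,fy=4,interpolation=cv2.INTER_CUBIC))
E
```

```text
[ 6.16861879  1.73024938 -1.20680085] [ 0.09034162 -0.11998073  0.29293408] 0.0392873463936254 [ 0.56120531 -0.14761269  0.12022882]
shift [ 0.0004 -0.0046  0.0025] turn [ 0.     -0.004  -0.0083] jaw 3.9 -> 3.9 q6 -0.522 t 13.25
```

View pics/s13.png

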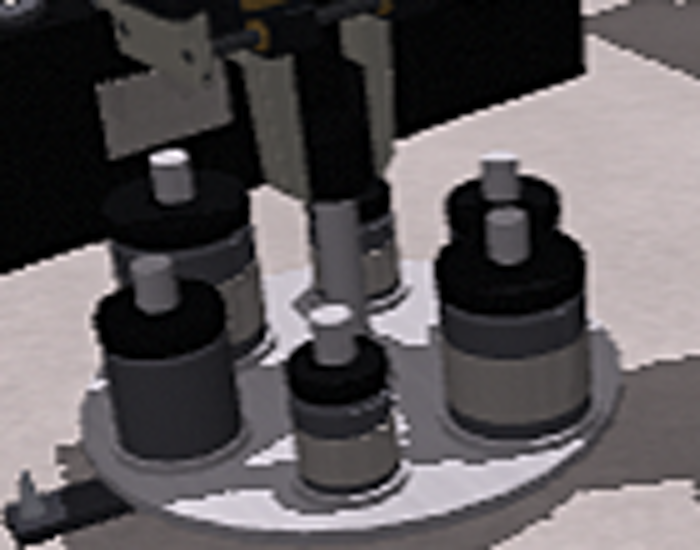

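View pics/t13.png

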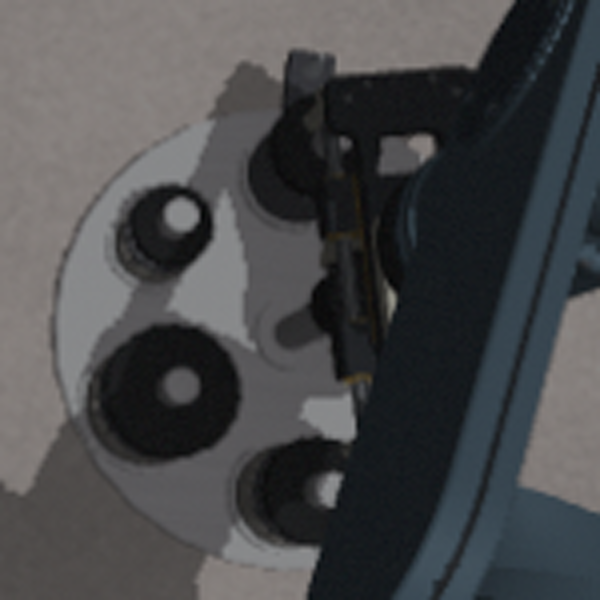

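```bash
cat > ang.py <<'E'
from h import *
from scipy.optimize import least_squares
import sys
k=sys.argv[1]
t=cv2.imread(f"pics/t{k}r.png");sc=cv2.imread(f"pics/s{k}r.png")
P=bot.camera_params("top");S=bot.camera_params("scene")
def tri(ta,tb):
    o1,d1=ray(P,[ta]);o2,d2=ray(S,[tb]);d1,d2=d1[0],d2[0]
    q=np.linalg.lstsq(np.c_[d1,-d2],o2-o1,rcond=None)[0]
    return (o1+q[0]*d1+o2+q[1]*d2)/2,np.linalg.norm(o1+q[0]*d1-o2-q[1]*d2)
tip=tri((369.8,123.2),(115.1,204.6));print("tip tri",tip, "scene only",plane(S,[(115.1,204.6)],.034),"top only",plane(P,[(369.8,123.2)],.034))
A=np.array([.55936,-.14979]);f=tip[0][:2]-A;print("front ang",np.degrees(np.arctan2(f[1],f[0])),np.hypot(*f))
tsc=plane(S,[(115.1,204.6)],.034)[0,:2]
# scene-only comparison: knob of closed lid and cone & hub base
z=cv2.resize(sc[150:220,105:175],None,fx=8,fy=8,interpolation=cv2.INTER_CUBIC)
for ang in(-4,-9.8,-11):
  a=np.radians(ang)
  m=np.array([.55936+.1*np.cos(a),-.14979+.1*np.sin(a)])
  for h in(.133,):
    q=np.array([[m[0]+.01*np.cos(b),m[1]+.01*np.sin(b),h] for b in np.linspace(0,6.28,30)])
    cv2.polylines(z,[((proj(S,q)-[105,150]+.5)*8).astype(int)],True,(0,0,255) if ang==-4 else (0,255,0),1)
L=np.array([[*A,.03],[*(A+.178*f/np.hypot(*f)),.034],[*(A+.178*f/np.hypot(*f)),.01]])
for q in proj(S,L): cv2.circle(z,tuple(((q-[105,150]+.5)*8).astype(int)),4,(255,0,255),1)
cv2.imwrite(f"pics/a{k}.png",z)
E
python3 ang.py 13
```

```text
tip tri (array([ 0.73665113, -0.17650998,  0.03237228]), np.float64(0.0030707980697117386)) scene only [[ 0.73666271 -0.17215216  0.034     ]] top only [[ 0.7375047  -0.17697585  0.034     ]]
front ang -8.570683823529752 0.17929334329556781
```

View pics/a13.png

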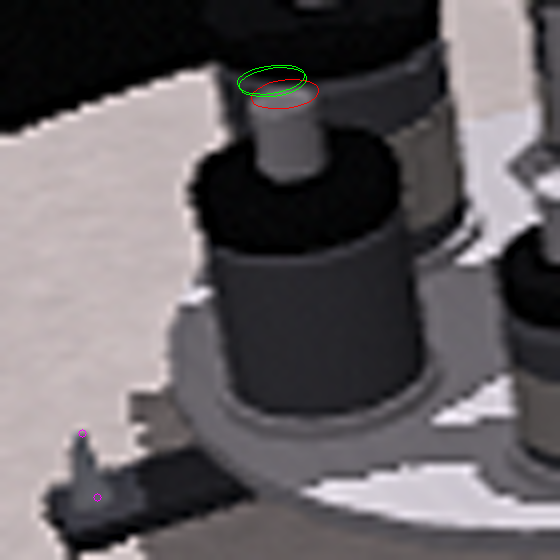

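```bash
python3 - <<'E'
from h import *
S=bot.camera_params("scene");P=bot.camera_params("top")
w=cv2.imread("pics/w11.png");cv2.imwrite("pics/z11.png",cv2.resize(w[290:360,190:290],None,fx=7,fy=7,interpolation=cv2.INTER_CUBIC))
sc=cv2.imread("pics/scene0.png")
cv2.imwrite("pics/z0.png",cv2.resize(np.clip(sc[125:165,150:210].astype(float)*4,0,255).astype(np.uint8),None,fx=10,fy=10,interpolation=cv2.INTER_CUBIC))
E
```

```text
(no output)
```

View pics/z11.png

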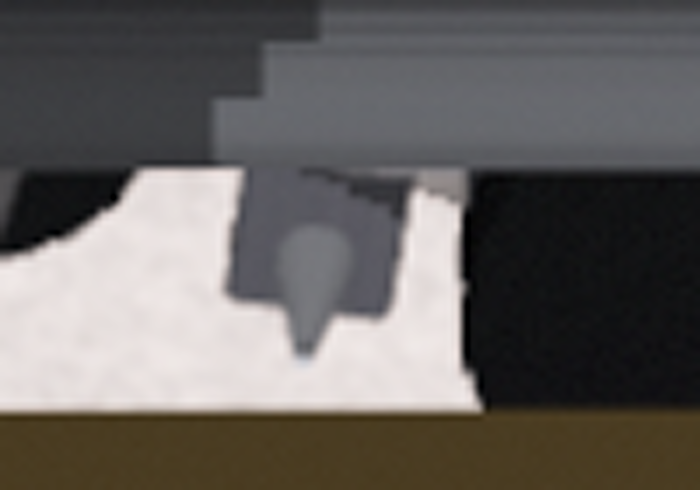

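View pics/z0.png

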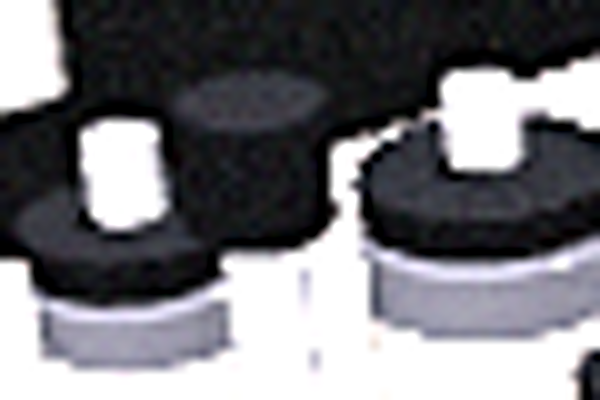

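```bash
python3 - <<'E'
from h import *
S=bot.camera_params("scene");P=bot.camera_params("top");W=bot.camera_params("wrist")
def a(t,A): d=np.array(t)[:2]-np.array(A)[:2]; return np.degrees(np.arctan2(d[1],d[0])).round(2),np.hypot(*d).round(4)
ks=plane(S,[(174.55,134.55)],.178)[0];ts=plane(S,[(114.6,204.2)],.034)[0];print("scene",ks,ts,a(ts,ks))
kt=plane(P,[(378.6,184.6)],.178)[0];tt=plane(P,[(369.8,123.2)],.034)[0];print("top",kt,tt,a(tt,kt))
# wrist at w11: undo reported residual: go() said jaw 90.1, turn (.0039,.0044,.0019)*.5
G=R.from_matrix(np.c_[[0,0,-1],[0,1,0],[1,0,0]])
M=G*R.from_rotvec(np.array([.0039,.0044,.0019])*.5).inv()
T=np.eye(4);T[:3,:3]=M.as_matrix();T[:3,3]=[.56033533,-.14833033,.12087221];T=T@W["tool_from_camera"]
tw=plane(W,[(232.8,340.2)],.034,T)[0];print("wrist",tw)
for A in((.559,-.1495),(.5595,-.149),(.559,-.1485)):print(a(tw,A))
w=cv2.imread("pics/w11.png")[200:290,210:305];g=w.max(2);cs=cv2.findContours((g<40).astype(np.uint8),cv2.RETR_EXTERNAL,cv2.CHAIN_APPROX_NONE)[0]
c=max(cs,key=cv2.contourArea);x,y,ww,hh=cv2.boundingRect(c);print("knob u range",x+210,x+ww-1+210,y+200)
print(proj(W,[[.559,-.149,.178],[.559,-.149,.142]],T))
# jar now, scene only
sc=cv2.imread("pics/s13r.png");u0,v0=105,150
kn=plane(S,[(105+288/8-.44,150+93/8-.44)],.133)[0];print("jar knob scene",kn,a(kn,ks))
E
```

```text
scene [ 0.5618129  -0.14697716  0.178     ] [ 0.73677323 -0.1747379   0.034     ] (np.float64(-9.02), np.float64(0.1771))
top [ 0.55763071 -0.1462524   0.178     ] [ 0.7375047  -0.17697585  0.034     ] (np.float64(-9.69), np.float64(0.1825))
wrist [ 0.73545931 -0.17772266  0.034     ]
(np.float64(-9.09), np.float64(0.1787))
(np.float64(-9.27), np.float64(0.1783))
(np.float64(-9.4), np.float64(0.1789))
knob u range 210 292 212
[[258.15101    262.52344837]
 [258.16372531 234.76281073]]
jar knob scene [ 0.65818677 -0.15642137  0.133     ] (np.float64(-5.6), np.float64(0.0968))
```

Call:
{"op": "drive_tool", "data": {
  "series": [
    [[0,0.001,0],[0.04,0,0],1],
    [[0,0.001,0],[0.09,0,0],1],
    [[0,0.001,0],[0.14,0,0],1],
    [[0,0.001,0],[0.17,0,0],1],
    [[0,0.001,0],[0.18,0,0],1],
    [[0,0.001,0],[0.18,0,0],1],
    [[0,0.001,0],[0.18,0,0],1],
    [[0,0.001,0],[0.18,0,0],1]
  ]
}}

```text
time: 14.02
ee_pos: [0.5614, -0.1476, 0.1202]
tool_rot: [2.204, 1.567, 0.614]
wrist_force: [0.3, -0.6, 2.8]
grip_width: 0.0397
```

```bash
python3 - <<'E'
from h import *
s=bot.state();print(s["wrist_force"],s["ft_torque"],s["grip_width"],s["ee_pos"])
go([.559,-.149,.12])
p,d=bot.camera("scene");cv2.imwrite("pics/s14r.png",p[:,:,::-1]);cv2.imwrite("pics/s14.png",cv2.resize(p[110:220,105:245,::-1],None,fx=5,fy=5,interpolation=cv2.INTER_CUBIC))
p,d=bot.camera("top");cv2.imwrite("pics/t14r.png",p[:,:,::-1]);cv2.imwrite("pics/t14.png",cv2.resize(p[110:260,290:440,::-1],None,fx=4,fy=4,interpolation=cv2.INTER_CUBIC))
E
```

```text
[ 0.2607512  -0.60587709  2.82468358] [-0.17577033  0.93422296  0.06442026] 0.039685191035291535 [ 0.56139068 -0.14758959  0.12022594]
shift [ 0.0004 -0.0047  0.0029] turn [ 0.     -0.0049 -0.0067] jaw -1.1 -> -1.1 q6 -0.434 t 14.0167
```

View pics/s14.png

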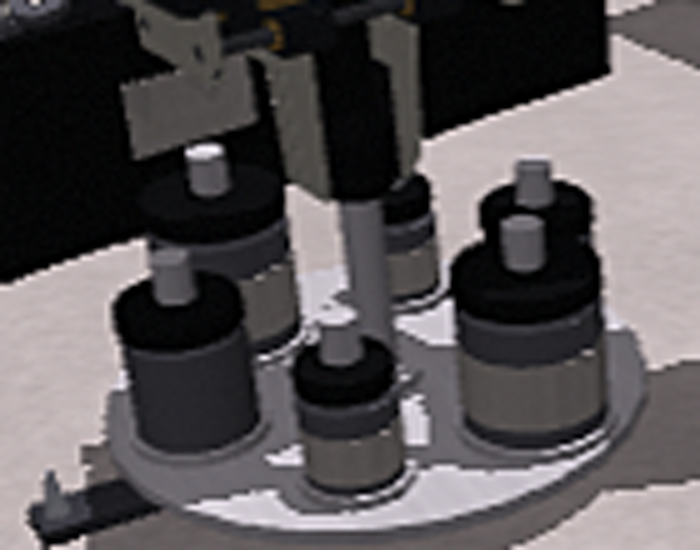

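View pics/t14.png

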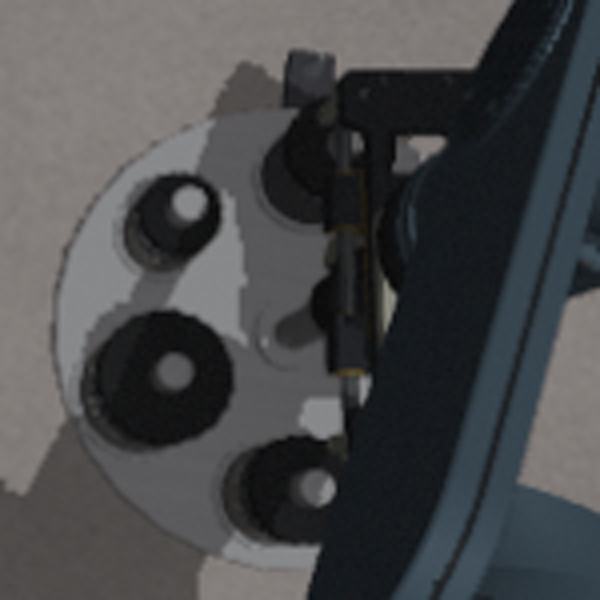

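```bash
cat > fin.py <<'E'
from h import *
from scipy.optimize import least_squares
import sys
P=bot.camera_params("top")
z=dict(A=.148,B=.122,C=.131,D=.1433,E=.1275);off=dict(A=-60,B=-120,C=180,D=120,E=60)
def cen(im,u,v,w=6):
    g=im[v-w:v+w+1,u-w:u+w+1].max(2);thr=(int(g[w,w])+25)/2
    n,l,st,c=cv2.connectedComponentsWithStats((g>thr).astype(np.uint8),connectivity=4);return c[l[w,w]]+[u-w,v-w],st[l[w,w]][4]
def fit(im,px,c0=None):
    pts=[];an=[]
    for k,(u,v) in px.items():
        c,n=cen(im,u,v);x=plane(P,[c],z[k])[0,:2];pts.append(x);an.append(np.radians(off[k]));print(k,c.round(2),n,x.round(4))
    pts=np.array(pts);an=np.array(an)
    f=lambda p:((p[1:3] if c0 is None else c0)+.1*np.c_[np.cos(p[0]+an),np.sin(p[0]+an)]-pts).ravel()
    r=least_squares(f,[1.4 if c0 is None else -.15,.558,-.147][:3 if c0 is None else 1]);print(np.degrees(r.x[0]),r.x[1:],(r.fun*1e3).round(1));return r.x
x=fit(cv2.imread("pics/top0.png"),dict(A=(357,145),B=(398,153),C=(419,193),D=(395,228),E=(346,223)))
c=x[1:3];tip=plane(P,[(369.8,123.2)],.034)[0,:2]-c;print("front",np.degrees(np.arctan2(tip[1],tip[0])))
im=cv2.imread(f"pics/t{sys.argv[1]}r.png");px=dict(E=(337,160),D=(334,202),C=(368,231))
y=fit(im,px,c);fit(im,px)
E
python3 fin.py 14
python3 - <<'E'
import sys
sys.path.insert(0,'.')
from h import *
# scene check: jar axis line vs front line
S=bot.camera_params("scene")
sc=cv2.imread("pics/s14r.png")
z=cv2.resize(sc[140:220,105:185],None,fx=8,fy=8,interpolation=cv2.INTER_CUBIC)
A=np.array([.5618,-.1470]);
for ang,col in((-9.2,(0,255,0)),):
  a=np.radians(ang);m=A+.1*np.array([np.cos(a),np.sin(a)])
  for h,r in((.133,.010),(.092,.031),(.03,.031)):
    q=np.array([[m[0]+r*np.cos(b),m[1]+r*np.sin(b),h] for b in np.linspace(0,6.28,40)])
    cv2.polylines(z,[((proj(S,q)-[105,140]+.5)*8).astype(int)],True,col,1)
  q=proj(S,[[*(A+.178*np.array([np.cos(a),np.sin(a)])),.034]])[0];cv2.circle(z,tuple(((q-[105,140]+.5)*8).astype(int)),4,(255,0,255),1)
cv2.imwrite("pics/a14.png",z)
E
```

```text
A [356.58 145.14] 59 [ 0.6512 -0.1115]
B [398.37 153.16] 57 [ 0.6384 -0.2118]
C [419.33 192.75] 61 [ 0.5461 -0.2494]
D [395.24 228.27] 63 [ 0.4674 -0.188 ]
E [346.57 223.  ] 61 [ 0.4803 -0.0877]
82.26813116477503 [ 0.55937242 -0.14987876] [ 0.7 -0.5  0.1  0.8 -0.2  0.5 -0.6  0.2  0.  -1. ]
front -8.649399545795156
E [336.93 160.26] 58 [ 0.6219 -0.0714]
D [333.11 202.29] 62 [ 0.5247 -0.0565]
C [368.94 231.6 ] 67 [ 0.461  -0.1349]
-8.952342447342755 [] [ 0.3 -0.7 -1.2 -0.1 -0.4  0.5]
E [336.93 160.26] 58 [ 0.6219 -0.0714]
D [333.11 202.29] 62 [ 0.5247 -0.0565]
C [368.94 231.6 ] 67 [ 0.461  -0.1349]
-8.649290477484119 [ 0.56014285 -0.14967427] [ 0.7 -0.2 -0.9 -0.   0.3  0.2]
```

View pics/a14.png

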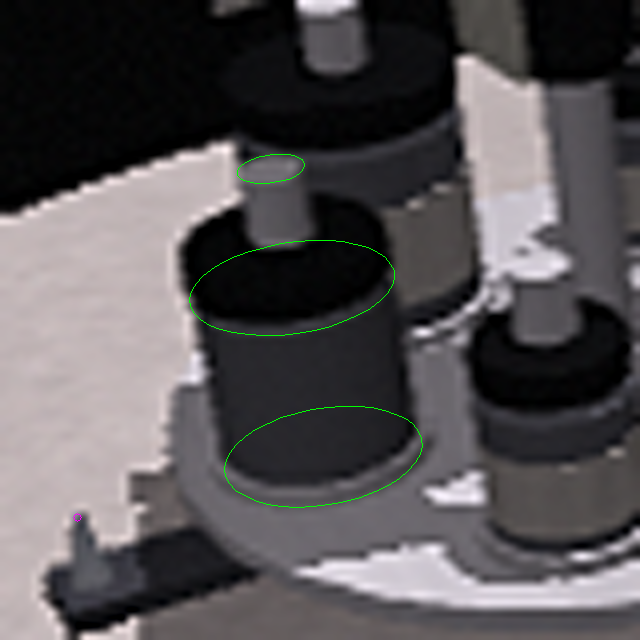

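Call:
{"op": "drive_tool", "data": {
  "series": [
    [[0,0,0],[0,0,0],1],
    [[0,0,0],[0,0,0],1],
    [[0,0,0],[0,0,0],1],
    [[0,0,0],[0,0,0],1],
    [[0,0,0],[0,0,0],1],
    [[0,0,0],[0,0,0],1],
    [[0,0,0],[0,0,0],1],
    [[0,0,0],[0,0,0],1]
  ],
  "force": 50
}}

```text
time: 14.78
ee_pos: [0.5614, -0.1476, 0.1202]
tool_rot: [2.198, 1.567, 0.608]
wrist_force: [-0.5, -0.3, 2.9]
grip_width: 0.0398
```

```bash
python3 - <<'E'
from h import *
s=bot.state();print(s["wrist_force"],s["ft_torque"],s["grip_width"],s["ee_pos"]);go([.559,-.149,.12])
p,d=bot.camera("top");cv2.imwrite("pics/t15r.png",p[:,:,::-1])
p,d=bot.camera("scene");cv2.imwrite("pics/s15r.png",p[:,:,::-1])
E
python3 fin.py 15 | tail -9
```

```text
[-0.49513074 -0.31874836  2.8501    ] [-0.15612541  0.88189584  0.02696073] 0.039846493023389745 [ 0.56138682 -0.14759123  0.12021357]
shift [ 0.0004 -0.0047  0.0029] turn [ 0.     -0.0048 -0.0066] jaw -1.1 -> -1.1 q6 -0.434 t 14.7833
front -8.649399545795156
E [336.93 160.26] 58 [ 0.6219 -0.0714]
D [333.2  202.38] 60 [ 0.5245 -0.0567]
C [368.95 231.53] 66 [ 0.4612 -0.1349]
-8.90014774401274 [] [ 0.2 -0.7 -1.1  0.1 -0.6  0.5]
E [336.93 160.26] 58 [ 0.6219 -0.0714]
D [333.2  202.38] 60 [ 0.5245 -0.0567]
C [368.95 231.53] 66 [ 0.4612 -0.1349]
-8.5862833286807 [ 0.56019095 -0.14972113] [ 0.6 -0.2 -0.8  0.1  0.2  0.1]
```

View pics/s15r.png

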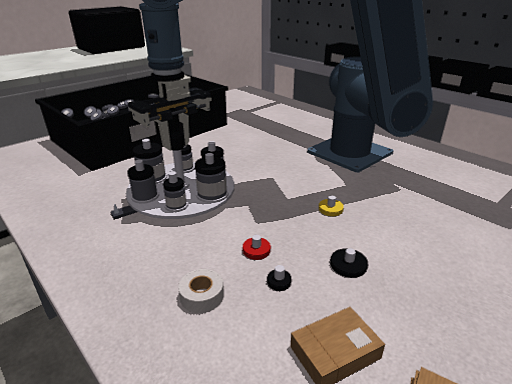

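The closed jar, at (143,182), is in line with the pointer at (116,210). The gripper holds the hub knob, and the other items haven't moved.

```bash
python3 -c "
from station import bot
print(bot.finish_job())"
```

```text
the job is handed in; nothing more can be done
None
```

The open jar is closed with the 62 mm black lid. It now faces the pointer, and the gripper is holding the carousel by its hub knob at 50 N. I handed the job in at about 15 s on the robot's clock, well under the 51 s limit.

- **Lid:** it touched down at 0.0871 m tool height against an expected 0.0873 m, with about 4.5 N of contact force. The scene picture after release shows it level on the shoulder.
- **Alignment:** the views disagree slightly. The jar's direction came out between -8.6° and -9.1°, and the pointer's between -8.6° and -9.7° depending on the camera. They agree to within about 1°.
- **Hold:** the finger opening is 39.8 mm on the 40 mm knob, and the wrist force is under 3 N. The carousel angle did not change measurably when I raised the grip from 40 N to 50 N.
- **Other items:** the other two lids, the label roll and the carton look unmoved in the last scene picture.

**What went wrong:** the first grasp closed on air just above the lid's knob. In the camera depth the fingers end about 27 mm short of the reported tool point. I corrected for that offset in every later move.

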